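Put the spice jars away behind the rack's rail

ROBOT

A 6-joint arm with a two-finger parallel gripper is mounted at the origin on the work surface. World frame = base frame: x ahead of the robot, y to its left, z up, the work surface at z = 0. Lengths are in m, angles in degrees, forces in N, time in s.
With the tool pointing down it reaches from about 0.25 to 0.725 m from the base axis. Payload 4 kg.
Tool frame: the origin (TCP) lies at the very end of the fingers, on their centre line; the grasp point (between the pads) lies 19 mm behind it (pinch_z is the y of the grasp point in the tool frame, in m); y points along the fingers, x is the direction in which the jaws open and shut, and the axes are right-handed (so a half turn about y gives the same grasp; the last joint's range is limited). The gripper opens to 85 mm and grips with 20 to 120 N. Pads are 22 mm wide; open, the fingers measure 114 mm over their backs; the gripper's body (76 mm by 85 mm) begins 54 mm behind the grasp point. The pads swing forward as they close: fully open they stand 13 mm farther back than shut.
Start: joints at [67.552, 13.785, 0.286, 76.501, 0, 90], TCP at [0.191, 0.462, 0.231] pointing down, gripper open.
Joint ranges: [-155.79, 155.79], [-60.16, 107.12], [-62.33, 73.08], [-114, 123.19], [-81.49, 82.49], [-180, 180]. Speed limits (degrees/s): [159.86, 159.86, 180, 180, 180, 180].

INTERFACE

Orientations are given as [roll, pitch, yaw] about the fixed x, y, z axes, in that order (R = Rz(yaw) Ry(pitch) Rx(roll)).
In Python, from plant import * gives the robot as it stands. The module is installed in compiled form; this text tells all that it offers.
- The arm moves only by the tool move_arm, never from a script. Its argument "series" is one flat list of numbers, 7 for each row, row after row: the opening, from 0 (shut) to 1 (fully open), then the shift along the tool's x, y, z in m, then the turn, a rotation vector about the tool's x, y, z in degrees. In form: [jaw, dx, dy, dz, rx, ry, rz, jaw, dx, dy, dz, rx, ry, rz, ...]. A call has exactly 8 rows; each row shifts and turns the commanded pose from where the row before left it, along the tool's axes as they then stand; what a row does not reach is not made up. A row lasts 1/10 s, in which the tool goes at most 50 mm and 8.59 degrees, less where a joint would pass 70% of its speed; a pose out of reach is approached as far as the arm can. A call with a gripper value outside its range is refused whole. The fingers move at their own pace and stop on an object; the grip force is fixed at half the most. Time passes only in rows, so rows that do not move let the fingers close, or fill a call up. It gives the time, the measured TCP pose, the force and the opening at its end, in the units of the state.
- state(): the state, without advancing time (a new reading comes with each control period).
- snapshot(name): name is "side" or "top" or "wrist"; returns a dict with "image" (400x640x3 uint8, red, green, blue), "fov_y" (degrees; the focal length in pixels is half the picture's height over the tangent of half this angle, whatever the lens; pixels are square), "cx", "cy" (the principal point, pixels), "dist" ([k1, k2, p1, p2, k3] as OpenCV has them; the pictures are not rectified), "xyz" and "rotation" of the camera in the world. Camera axes: x right, y up, looking along -z (the intrinsics and any distortion apply to the point x, -y, -z); pixel columns grow to the right and rows downward; lengths in m; the calibration is good to about 2 mm. A picture is of the moment at which its call begins. There is no depth.
- job_done(): hands the job in, once; it reports no verdict.
Trained networks look in a picture, given as the dict that the camera call returned (one of the last four; its "shot" number tells which), for a name from the list of things; names that differ only in an ending like _2 or _b are one class to them, and where a whole thing is asked for, a point or a joint stands for the part that bears it (a point fixed in the world has none). Each returns a list of dicts, best first, with "p" (0 to 1); they miss things now and then, are a little off and sometimes report something else, mostly with a low value. They report only what shows in the picture. A call takes as long as a camera call. They do not tell look-alikes from the thing itself.
- search_frame(picture, thing): "location" ([x, y, z] in m, in world coordinates, good to about 4 mm: the middle of the surface that is visible of it).
- silhouettes(picture, thing): "region" (400x640 bool, what is visible of it).
The state is a dict: "clock": time; "q": joint angles; "qd": joint speeds; "joint_efforts": joint torques, N m; "position": TCP position; "eef_rot": TCP orientation; "ft_force": force on the tool from outside, world axes, zero at the start; "wrist_torque": the same for the moment, N m; "gripper_width": finger opening in m.
Only numpy, scipy, OpenCV 4.12 (cv2) and the standard library are available. Lean on these libraries where they do the work, as an engineer would, in place of code of your own. Each camera call takes 0.05 s, during which the arm holds its last target. There are 200 camera calls.

TASK

Put the two amber spice jars away in the wooden counter rack: lift each over the front rail, under the edge of the upper shelf, and stand it upright behind the rail, one jar in each bay. The height of each bay's floor is not known beforehand, so feel for it and set each jar down gently: neither let it fall the last bit nor ram it down. Leave the tumblers on the upper shelf, the pepper mill and the bowl where they are.

Things in the scene. Friction and masses are not known exactly. Their poses are not given: they have to be found in the camera images.
- jar_a_mid (a point): Amber glass spice jar with a dark metal cap, one of two alike, standing loose on the counter: round, 44 mm diameter, 95 mm high in all (glass 76 mm, then the cap, 41 mm diameter), about 0.15 to 0.3 kg. This point is its centre, on its axis, 47.5 mm above its foot; z is its axis.
- jar_b_mid (a point): Amber glass spice jar with a dark metal cap, one of two alike, standing loose on the counter: round, 44 mm diameter, 95 mm high in all (glass 76 mm, then the cap, 41 mm diameter), about 0.15 to 0.3 kg. This point is its centre, on its axis, 47.5 mm above its foot; z is its axis.
- rack: Wooden rack fixed to the counter, 328 mm long. Origin on the counter, midway between its front and back rails and midway along; x points away from the robot across the rails, y along them, z up; yaw up to 0.2 rad either way. Low end boards and a divider (y = -4 to 4 mm), 70 mm high, make two bays. Back rail: x = 27 to 37 mm, 80 mm high. Shelf posts stand behind it.
- rail_top (a point): Middle of the front rail's top edge, 70 mm above the counter. The rail is an upright board 10 mm thick (x = -37 to -27 mm in the rack's frame), along the rack's whole length and down to the counter.
- shelf_edge (a point): Middle of the upper shelf's lower front edge, 195 mm above the counter, x = -4 mm in the rack's frame. The shelf is 16 mm thick, 131 mm deep and overhangs the back half of the bays: a gripper pointing straight down strikes it; leaning back to the robot by about 33 to 45 degrees from vertical (fingers pointing down and forward) it passes.
- bay_left (a point): Middle of the rack's left (+y) bay, at counter height (z = 0), NOT at its floor's height; axes as the rack. The bay is 54 mm wide in x between the rails, 149 mm in y. Its cork-faced level floor is set by hand 12 to 54 mm above the counter (16 to 58 mm below the rail's top), differently in each bay and not measured: the jar finds it by touch. The cork gives 1 mm per 5 N, at most 4 mm; the floor stays put.
- bay_right (a point): Middle of the rack's right (-y) bay, at counter height (z = 0), NOT at its floor's height; axes as the rack. The bay is 54 mm wide in x between the rails, 149 mm in y. Its cork-faced level floor is set by hand 12 to 54 mm above the counter (16 to 58 mm below the rail's top), differently in each bay and not measured: the jar finds it by touch. The cork gives 1 mm per 5 N, at most 4 mm; the floor stays put.
- tumbler_a_mid (a point): Clear glass tumbler on the upper shelf, 64 mm diameter, 85 mm high; its centre, half-way up. Leave alone.
- tumbler_b_mid (a point): The second such tumbler on the upper shelf; its centre, half-way up. Leave alone.
- mill_mid (a point): Dark wooden pepper mill standing on the counter, 54 mm diameter, 140 mm high; its centre, half-way up. Leave alone.
- bowl_mid (a point): Small white ceramic bowl on the counter, 96 mm diameter, 45 mm high; its centre, half-way up. Leave alone.
There are look-alikes about, which are no part of the job. What is shaped like the part that bears jar_b_mid but turquoise is not meant.

How it is judged:
By the outcome, as a careful person would: the job done as asked, in the order asked, and still so for the second after the job is handed in, with the robot touching nothing.
It also fails if it takes over 53 s, if anything falls off the work surface, if the arm or the gripper's body presses on something with over 40 N, if the wrist force passes 120 N, or if a joint passes its speed limit or range.

## Working session

There is one attempt and no reset: what is moved stays moved. The work goes in short steps, Python scripts to look and compute and a tool call to move; the robot and the scene stay as the last step left them, time stands still between calls to the robot, and variables do not carry over. Pictures are saved under pics/ and viewed, about 8 in all and at most 12, crops included, and the job is handed in when it is done.

Besides the shell and the picture viewer there is one more tool, called after "Emit:" in YAML: its name, and indented under it one key for each argument. move_arm: Moves the arm, as the interface text tells. Its arguments: {"type":"object","properties":{"series":{"type":"array","items":{"type":"number"}}},"required":["series"]}

```bash
mkdir -p pics; ls; cat > h.py <<'E'
from plant import *
import numpy as np, cv2
from scipy.spatial.transform import Rotation as R
def save(s,n,crop=None,k=1):
    im=s["image"][:,:,::-1]
    if crop: x0,y0,x1,y1=crop; im=im[y0:y1,x0:x1]
    cv2.imwrite(f"pics/{n}.png",cv2.resize(im,None,fx=k,fy=k,interpolation=cv2.INTER_CUBIC))
def K(s):
    f=200/np.tan(np.radians(s["fov_y"])/2); return np.array([[f,0,s["cx"]],[0,f,s["cy"]],[0,0,1]])
def rot(s):
    r=np.array(s["rotation"],float)
    return r if r.shape==(3,3) else R.from_euler("xyz",r,degrees=True).as_matrix()
def proj(s,P):
    P=np.atleast_2d(P)-np.array(s["xyz"]); c=P@rot(s)*[1,-1,-1]
    return cv2.projectPoints(c,np.zeros(3),np.zeros(3),K(s),np.array(s["dist"],float))[0][:,0]
def ray(s,uv):
    n=cv2.undistortPoints(np.array([[uv]],float),K(s),np.array(s["dist"],float))[0,0]
    d=rot(s)@np.array([n[0],-n[1],-1]); return np.array(s["xyz"]),d/np.linalg.norm(d)
def atz(s,uv,z):
    o,d=ray(s,uv); return o+d*(z-o[2])/d[2]
E
cat > a.py <<'E'
from h import *
np.set_printoptions(precision=4,suppress=True)
print(state())
for n in ["side","top"]:
    s=snapshot(n); print(n,s["fov_y"],s["cx"],s["cy"],s["dist"],s["xyz"],s["rotation"]); save(s,n+"0",None,1.25)
    for t in ["jar_a_mid","rack","rail_top","shelf_edge","bay_left","bay_right","tumbler_a_mid","mill_mid","bowl_mid"]:
        for d in search_frame(s,t):
            print(t,round(d["p"],2),np.array(d["location"]),proj(s,d["location"])[0])
E
python3 a.py
```

```text
pics
{'clock': 0.0, 'q': array([67.5521, 13.833 ,  0.2129, 76.5014, -0.0006, 90.0006]), 'qd': array([-0.0128, -0.0237,  0.0677, -0.0004, -0.0181, -0.0332]), 'joint_efforts': array([  0.    , -37.2315,  25.241 ,   0.0169,  -0.    ,   0.    ]), 'position': array([0.1907, 0.4615, 0.2304]), 'eef_rot': array([-90.0006,   0.1215,  67.5515]), 'ft_force': array([-1.0851,  0.5866, -0.4217]), 'wrist_torque': array([0.0153, 0.0268, 0.0051]), 'gripper_width': 0.085442184247343}
side 53.37858193678158 317.84390204947556 202.871814648656 [0.0024 0.     0.     0.     0.    ] [ 0.5125 -0.7023  0.8485] [46.7756  0.713  -1.4148]
jar_a_mid 0.61 [0.4552 0.1326 0.0695] [294.0772 202.0496]
jar_a_mid 0.42 [ 0.68   -0.0547  0.1071] [383.0013 240.4196]
rack 0.64 [ 0.6808 -0.059   0.1119] [383.7754 240.4319]
rail_top 0.66 [ 0.6767 -0.0548  0.112 ] [381.8655 239.1622]
shelf_edge 0.74 [ 0.679  -0.0594  0.1091] [382.9517 241.3319]
shelf_edge 0.66 [ 0.494  -0.3341  0.0197] [309.6264 370.6731]
bay_left 0.93 [ 0.6819 -0.0597  0.1072] [384.0705 241.9047]
bay_right 0.81 [ 0.6773 -0.061   0.1062] [382.2371 242.6244]
b
[... 498 characters left out ...]
92]
rack 0.65 [0.6741 0.0104 0.2107] [326.9574 125.3284]
rail_top 0.88 [0.6747 0.0095 0.213 ] [327.337  124.7737]
shelf_edge 0.76 [0.6777 0.0128 0.2107] [325.9152 123.8334]
shelf_edge 0.17 [0.4473 0.1434 0.0956] [274.3653 227.4654]
bay_left 0.92 [0.6754 0.0077 0.211 ] [328.1225 124.7358]
bay_left 0.46 [ 0.4969 -0.3481  0.0198] [463.5337 210.5378]
bay_right 0.86 [0.6724 0.012  0.2094] [326.2737 126.2132]
bay_right 0.63 [0.7192 0.0993 0.2698] [286.2779  97.8012]
tumbler_a_mid 0.82 [0.7173 0.1014 0.2672] [285.4358  99.0595]
mill_mid 0.78 [0.521  0.33   0.0986] [200.7741 198.3756]
mill_mid 0.19 [0.7162 0.1013 0.2676] [285.4579  99.4719]
bowl_mid 0.95 [ 0.4962 -0.351   0.0184] [464.5036 210.8587]
```

View pics/side0.png

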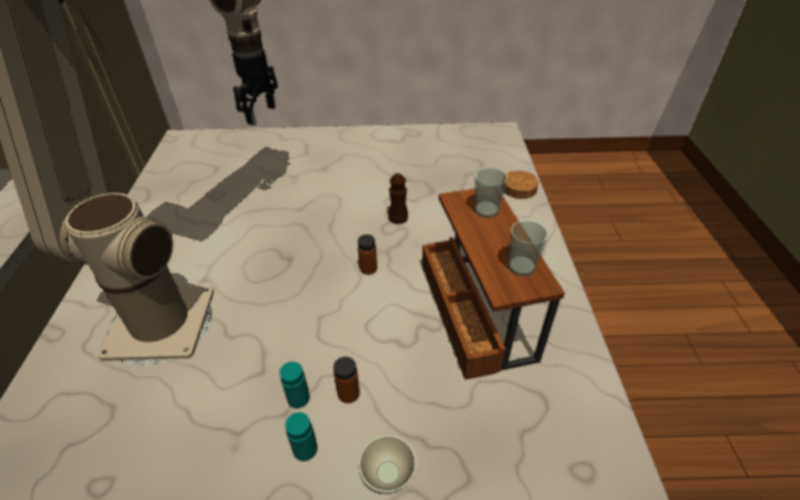

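View pics/top0.png

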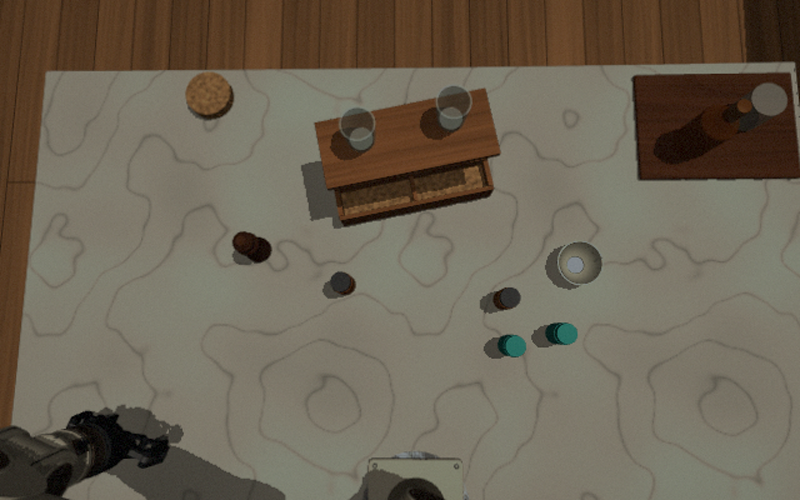

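Candidates for the jars (side picture, native px): amber (294,202) and amber (277,303) are the two I want. The turquoise jars at (235,308) and (241,349) are look-alikes, and the mill at (318,159) and the board with bottle at the top right of the top picture are not meant. Next I fit the jars and look at a close crop.

```bash
cat > b.py <<'E'
from h import *
from scipy.optimize import minimize
np.set_printoptions(precision=4,suppress=True)
def cyl(x,y):
    t=np.linspace(0,2*np.pi,40,endpoint=False); c=np.c_[np.cos(t),np.sin(t)]
    return np.vstack([np.c_[x+r*c[:,0],y+r*c[:,1],np.full(40,z)] for r,z in((.022,0),(.022,.076),(.0205,.076),(.0205,.095))])
S={n:snapshot(n) for n in("side","top")}
M={}
for n,s in S.items():
    M[n]=[]
    for d in silhouettes(s,"jar_a_mid"):
        m=d["region"]; v,u=np.nonzero(m)
        if len(u)==0: continue
        print(n,round(d["p"],2),u.mean(),v.mean(),len(u),s["image"][m].mean(0)); M[n].append((m,u.mean(),v.mean()))
def mask(s,x,y):
    h=cv2.convexHull(np.round(proj(s,cyl(x,y))*16).astype(np.int32)); im=np.zeros((400,640),np.uint8)
    return cv2.fillConvexPoly(im,h,255,cv2.LINE_AA,4)/255.
for g in([.455,.14],[.42,-.17]):
    use=[(S[n],m) for n in M for m,u,v in M[n] if np.hypot(*(proj(S[n],[*g,.05])[0]-[u,v]))<25]
    def c(p): return -sum(np.minimum(a:=mask(s,*p),m).sum()/np.maximum(a,m).sum() for s,m in use)
    r=minimize(c,g,method="Nelder-Mead",options=dict(initial_simplex=[g,[g[0]+.02,g[1]],[g[0],g[1]+.02]])); print(len(use),r.x,r.fun)
    for s,m in use: print(minimize(lambda p:-(np.minimum(a:=mask(s,*p),m).sum()/np.maximum(a,m).sum()),r.x,method="Nelder-Mead",options=dict(initial_simplex=[r.x,r.x+[.01,0],r.x+[0,.01]])).x)
t=S["top"]; save(t,"rack_top",(245,65,405,185),5)
a=S["side"]["image"]; im=np.hstack([cv2.resize(a[180:380,330:460],None,fx=3,fy=3,interpolation=2),cv2.resize(a[180:380,220:350],None,fx=3,fy=3,interpolation=2)])
cv2.imwrite("pics/side_c.png",im[:,:,::-1]); print(im.shape)
E
python3 b.py
```

```text
side 0.74 293.2898876404494 202.77752808988765 445 [64.8135 45.4876 31.7326]
side 0.51 317.52768166089965 158.659169550173 578 [55.9256 38.6263 27.9827]
top 0.75 274.0355871886121 226.58007117437722 281 [45.8541 40.9502 35.7082]
2 [0.4524 0.1507] -1.6734060416289065
[0.4513 0.1556]
[0.4524 0.1509]
0 [ 0.42 -0.17] 0.0
(600, 780, 3)
```

View pics/rack_top.png

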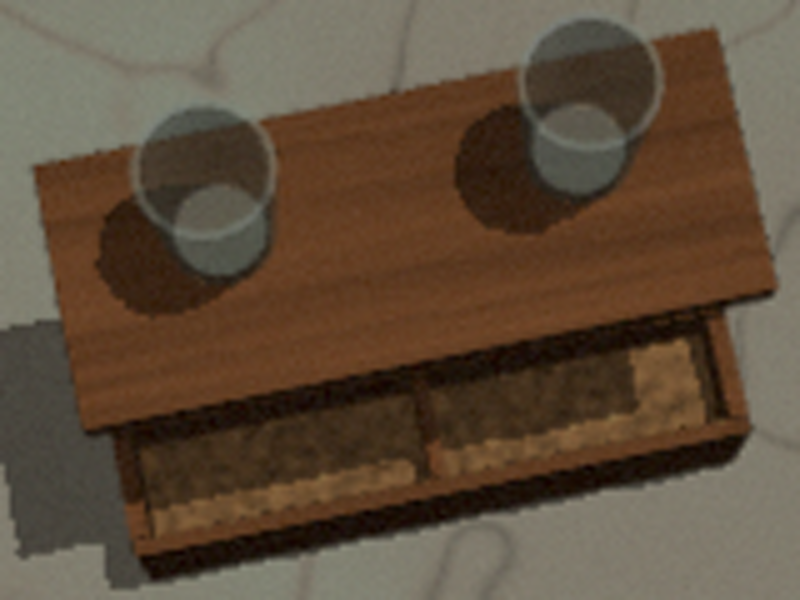

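View pics/side_c.png

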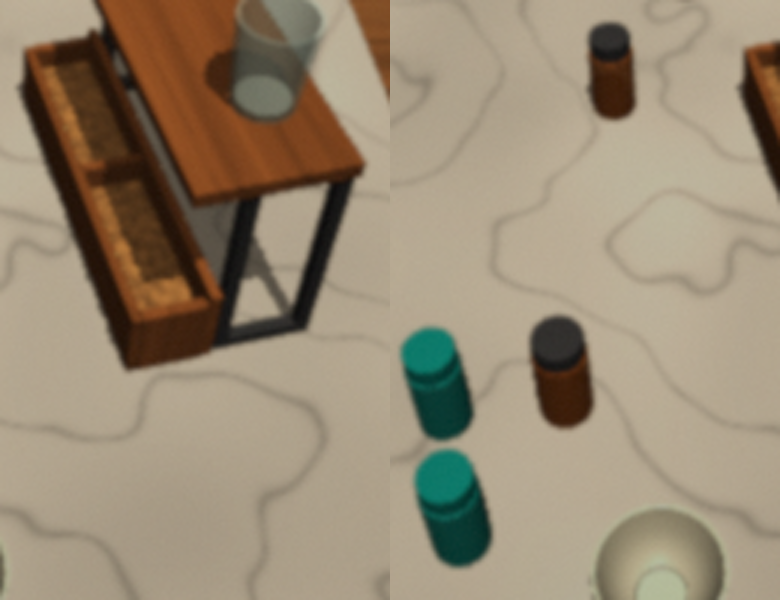

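```bash
cat > c.py <<'E'
from h import *
from scipy.optimize import minimize,least_squares
import b0 as _ 
E
sed -n '/^def cyl/,/^    return/p' b.py > cyl.txt
cat > c.py <<'E'
from h import *
from scipy.optimize import minimize,least_squares
np.set_printoptions(precision=4,suppress=True)
exec(open("cyl.txt").read())
S={n:snapshot(n) for n in("side","top")}
def mask(s,x,y):
    h=cv2.convexHull(np.round(proj(s,cyl(x,y))*16).astype(np.int32)); im=np.zeros((400,640),np.uint8)
    return cv2.fillConvexPoly(im,h,255,cv2.LINE_AA,4)/255.
def tc(X,Y): return (245+(X+.5)/5-.5,65+(Y+.5)/5-.5)
def sc(X,Y): return (330+(X+.5)/3-.5,180+(Y+.5)/3-.5)
obs=[("top",tc(138,552),(-.037,.164,.07)),("top",tc(748,432),(-.037,-.164,.07)),("top",tc(150,580),(-.037,.164,0)),("top",tc(747,461),(-.037,-.164,0)),
("side",sc(128,368),(-.037,-.164,0)),("side",sc(128,316),(-.037,-.164,.07)),("side",sc(25,52),(-.037,.164,.07))]
def W(p,q): c,s=np.cos(p[2]),np.sin(p[2]); return np.array([p[0]+c*q[0]-s*q[1],p[1]+s*q[0]+c*q[1],q[2]])
res=lambda p:np.concatenate([proj(S[n],W(p,q))[0]-uv for n,uv,q in obs])
r=least_squares(res,[.65,0,.15]); print("rack",r.x,r.fun)
for p in((-.004,.15,.195),(-.004,-.15,.195)):
    u=proj(S["top"],W(r.x,p))[0]; print("shelf edge pred in crop",(u-[245,65])*5)
for g in([.452,.151],None):
  if g is None: g=list(atz(S["top"],(408.8,237.6),.095)[:2])
  print("guess",g)
  for n in S:
    s=S[n]; m0=mask(s,*g); roi=cv2.dilate(m0,np.ones((9,9)))>0
    gr=s["image"].astype(float); lum=gr.sum(2)/3; bg=np.median(lum[cv2.dilate(m0,np.ones((25,25)))>0][:]); bg=np.percentile(lum[cv2.dilate(m0,np.ones((25,25)))>0],80)
    sat=gr[...,0]/(gr[...,2]+1)
    m=((lum<.55*bg)&roi).astype(float)
    if n=="top": m=((lum<.45*bg)&roi).astype(float)
    f=minimize(lambda p:-(np.minimum(a:=mask(s,*p),m).sum()/np.maximum(a,m).sum()),g,method="Nelder-Mead",options=dict(initial_simplex=[g,[g[0]+.01,g[1]],[g[0],g[1]+.01]]))
    print(n,f.x,f.fun,m.sum())
E
python3 c.py
```

```text
rack [0.6516 0.0029 0.1938] [-0.9841  0.734   0.9001  0.1437 -0.0556  0.012  -2.4176  0.5781 -0.6954
  1.4985  1.713   2.1348  0.3204 -1.8749]
shelf edge pred in crop [113.0094 428.5757]
shelf edge pred in crop [742.677  303.6522]
guess [0.452, 0.151]
side [0.4508 0.1544] -0.8094015674312548 421.0
top [0.4525 0.1497] -0.8177062374245471 279.0
guess [np.float64(0.4214922801822659), np.float64(-0.18954177660712646)]
side [ 0.42   -0.1855] -0.8358816712804995 611.0
top [ 0.4206 -0.1859] -0.8339677671860088 305.0
```

Both jars are located: A at (0.452, 0.151) and B at (0.420, -0.186). The rack is at about (0.652, 0.003) with yaw 0.194. Next I write a row planner and test the wrist turn's sign with a small move.

```bash
cat >> h.py <<'E'
H_RACK=11.1
def RT(head,lean,sx=1):
    """tool rotation; head,lean deg; sx=+1: tool x to the left of heading"""
    a,l=np.radians([head,lean]); f=np.array([np.cos(a),np.sin(a),0])
    y=f*np.sin(l)-np.array([0,0,np.cos(l)]); x=sx*np.array([-f[1],f[0],0]); return np.c_[x,y,np.cross(x,y)]
def plan(wps,jaw,pad=True,cur=None):
    """wps: list of (grasp point, R, nrows[, jaw]) from measured pose; prints rows by 8"""
    st=state(); p=np.array(st["position"]); Rm=R.from_euler("xyz",st["eef_rot"],degrees=True)
    if cur: p,Rm=np.array(cur[0]),R.from_matrix(cur[1])
    rows=[]
    for w in wps:
        Rt=R.from_matrix(w[1]); pt=np.array(w[0])+.019*Rt.as_matrix()[:,1]; n=w[2]; j=w[3] if len(w)>3 else jaw
        p0,R0=p.copy(),Rm; rv=(R0.inv()*Rt).as_rotvec()
        for k in range(1,n+1):
            s=k/n; s=s if n<5 else (s+ (3*s*s-2*s**3))/2
            tp=p0+(pt-p0)*s; tR=R0*R.from_rotvec(rv*s)
            d=np.round(Rm.as_matrix().T@(tp-p),4); v=np.round((Rm.inv()*tR).as_rotvec(degrees=True),1)
            p=p+Rm.as_matrix()@d; Rm=Rm*R.from_rotvec(v,degrees=True)
            if np.linalg.norm(d)>.05 or np.linalg.norm(v)>8.5: print("TOO FAST",np.linalg.norm(d),np.linalg.norm(v))
            rows.append([j,*d,*v])
    while pad and len(rows)%8: rows.append([rows[-1][0],0,0,0,0,0,0])
    for i in range(0,len(rows),8): print("["+",".join(f"{x+0:g}" for r in rows[i:i+8] for x in r)+"]")
E
python3 -c "
from h import *
print(np.round(R.from_euler('xyz',state()['eef_rot'],degrees=True).as_matrix(),3))
for n in(16,):
  for sx in(1,):
    Rt=RT(11.1,43,sx); g=np.array([.452,.151,.058])-.13*Rt[:,1]; print(g)
    plan([(g,Rt,24)],1)
"
```

```text
[[ 0.382 -0.    -0.924]
 [ 0.924 -0.     0.382]
 [-0.    -1.    -0.   ]]
[0.3649988  0.13393104 0.15307598]
[1,-0.0054,0.0022,-0.0069,-1,-0.7,-0.3,1,-0.0065,0.0027,-0.0083,-1.1,-0.9,-0.3,1,-0.0078,0.0032,-0.0093,-1.4,-1.1,-0.5,1,-0.0089,0.0038,-0.0102,-1.5,-1.1,-0.4,1,-0.01,0.0045,-0.0108,-1.7,-1.3,-0.5,1,-0.0111,0.0049,-0.0113,-1.8,-1.4,-0.6,1,-0.0121,0.0056,-0.0115,-1.9,-1.4,-0.5,1,-0.013,0.0061,-0.0116,-2,-1.6,-0.6]
[1,-0.0139,0.0065,-0.0113,-2,-1.5,-0.7,1,-0.0146,0.007,-0.011,-2.1,-1.7,-0.6,1,-0.0153,0.0073,-0.0106,-2.2,-1.6,-0.6,1,-0.0158,0.0076,-0.0098,-2.2,-1.7,-0.7,1,-0.0161,0.0078,-0.0092,-2.1,-1.6,-0.6,1,-0.0164,0.0079,-0.0083,-2.2,-1.7,-0.7,1,-0.0163,0.0078,-0.0073,-2.1,-1.6,-0.6,1,-0.0163,0.0077,-0.0065,-2.1,-1.6,-0.7]
[1,-0.0159,0.0075,-0.0055,-2,-1.5,-0.6,1,-0.0154,0.0072,-0.0046,-1.9,-1.5,-0.5,1,-0.0147,0.0067,-0.0038,-1.8,-1.3,-0.6,1,-0.0138,0.0062,-0.003,-1.6,-1.3,-0.5,1,-0.0126,0.0056,-0.0022,-1.5,-1.2,-0.4,1,-0.0114,0.005,-0.0017,-1.4,-1,-0.4,1,-0.01,0.0043,-0.0011,-1.2,-0.9,-0.4,1,-0.0083,0.0036,-0.0008,-0.9,-0.7,-0.3]
```

Emit:
move_arm:
  series: [1,0,0,0,0,-5,0,1,0,0,0,0,0,0,1,0,0,0,0,0,0,1,0,0,0,0,0,0,1,0,0,0,0,0,0,1,0,0,0,0,0,0,1,0,0,0,0,0,0,1,0,0,0,0,0,0]

```text
clock: 2.1
position: [0.1909, 0.4621, 0.2313]
eef_rot: [-90.0, -0.0, 72.5]
ft_force: [0.5, 0.1, -0.1]
gripper_width: 0.0853
```

```bash
python3 -c "
from h import *
print(state()['q'],state()['clock'])
for sx in(1,-1):
    Rt=RT(11.1,43,sx); g=np.array([.452,.151,.058])-.13*Rt[:,1]; print(sx,g)
    plan([(g,Rt,24)],1)
"
```

```text
[6.75521540e+01 1.37854485e+01 2.87858654e-01 7.64999601e+01
 2.50573250e-04 8.50085117e+01] 2.1
1 [0.3649988  0.13393104 0.15307598]
[1,-0.006,0.0022,-0.0064,-1,-0.6,-0.3,1,-0.0072,0.0026,-0.0077,-1.2,-0.8,-0.3,1,-0.0085,0.0033,-0.0086,-1.3,-0.9,-0.3,1,-0.0097,0.0038,-0.0095,-1.6,-1,-0.4,1,-0.0109,0.0044,-0.01,-1.6,-1.1,-0.4,1,-0.0119,0.0049,-0.0104,-1.8,-1.1,-0.5,1,-0.0129,0.0054,-0.0107,-2,-1.3,-0.5,1,-0.0138,0.006,-0.0106,-2,-1.3,-0.5]
[1,-0.0146,0.0064,-0.0105,-2,-1.3,-0.5,1,-0.0153,0.0069,-0.0102,-2.2,-1.4,-0.5,1,-0.0159,0.0072,-0.0097,-2.2,-1.4,-0.6,1,-0.0163,0.0074,-0.0092,-2.1,-1.4,-0.6,1,-0.0165,0.0076,-0.0084,-2.2,-1.4,-0.5,1,-0.0168,0.0077,-0.0077,-2.2,-1.4,-0.6,1,-0.0166,0.0077,-0.0068,-2.1,-1.4,-0.5,1,-0.0165,0.0076,-0.006,-2.1,-1.3,-0.5]
[1,-0.0161,0.0074,-0.0051,-2,-1.3,-0.5,1,-0.0155,0.007,-0.0043,-1.9,-1.3,-0.5,1,-0.0148,0.0067,-0.0036,-1.8,-1.1,-0.5,1,-0.0139,0.0061,-0.0028,-1.7,-1.1,-0.4,1,-0.0127,0.0056,-0.0021,-1.6,-1,-0.4,1,-0.0114,0.005,-0.0016,-1.3,-0.9,-0.4,1,-0.01,0.0043,-0.0011,-1.2,-0.8,-0.3,1,-0.0082,0.0035,-0.0008,-1,-0.6,-0.2]
-1 [0.3649988  0.13393104
[... 196 characters left out ...]
,1,-0.0059,0.002,-0.0153,0.6,6.1,-2.4,1,-0.0046,0.0018,-0.0169,0.6,6.4,-2.5,1,-0.0029,0.0015,-0.0182,0.7,6.8,-2.7]
[1,-0.0008,0.0012,-0.019,0.7,7.1,-2.8,1,0.0016,0.0011,-0.0195,0.7,7.2,-2.8,1,0.004,0.001,-0.0195,0.8,7.3,-2.9,1,0.0064,0.0009,-0.0191,0.7,7.4,-2.9,1,0.0088,0.0012,-0.018,0.8,7.4,-2.9,1,0.0109,0.0013,-0.0166,0.7,7.3,-2.9,1,0.0127,0.0018,-0.0149,0.7,7.2,-2.8,1,0.0139,0.0022,-0.0129,0.7,7.1,-2.8]
[1,0.0148,0.0026,-0.0107,0.7,6.7,-2.7,1,0.015,0.0032,-0.0086,0.6,6.5,-2.5,1,0.0149,0.0034,-0.0064,0.7,6.1,-2.4,1,0.0142,0.0038,-0.0045,0.5,5.7,-2.3,1,0.0132,0.0039,-0.0029,0.5,5.1,-2,1,0.0119,0.004,-0.0015,0.5,4.7,-1.8,1,0.0102,0.0037,-0.0005,0.4,4,-1.6,1,0.0084,0.0033,0.0001,0.3,3.3,-1.3]
```

Emit:
move_arm:
  series: [1,-0.006,0.0022,-0.0064,-1,-0.6,-0.3,1,-0.0072,0.0026,-0.0077,-1.2,-0.8,-0.3,1,-0.0085,0.0033,-0.0086,-1.3,-0.9,-0.3,1,-0.0097,0.0038,-0.0095,-1.6,-1,-0.4,1,-0.0109,0.0044,-0.01,-1.6,-1.1,-0.4,1,-0.0119,0.0049,-0.0104,-1.8,-1.1,-0.5,1,-0.0129,0.0054,-0.0107,-2,-1.3,-0.5,1,-0.0138,0.006,-0.0106,-2,-1.3,-0.5]

```text
clock: 2.9
position: [0.2466, 0.3641, 0.2037]
eef_rot: [-102.8, -2.3, 81.0]
ft_force: [-0.3, -0.6, -0.5]
gripper_width: 0.0853
```

Emit:
move_arm:
  series: [1,-0.0146,0.0064,-0.0105,-2,-1.3,-0.5,1,-0.0153,0.0069,-0.0102,-2.2,-1.4,-0.5,1,-0.0159,0.0072,-0.0097,-2.2,-1.4,-0.6,1,-0.0163,0.0074,-0.0092,-2.1,-1.4,-0.6,1,-0.0165,0.0076,-0.0084,-2.2,-1.4,-0.5,1,-0.0168,0.0077,-0.0077,-2.2,-1.4,-0.6,1,-0.0166,0.0077,-0.0068,-2.1,-1.4,-0.5,1,-0.0165,0.0076,-0.006,-2.1,-1.3,-0.5]

```text
clock: 3.7
position: [0.3224, 0.2313, 0.1662]
eef_rot: [-120.5, -2.2, 92.8]
ft_force: [0.1, 0.1, 0.5]
gripper_width: 0.0853
```

Emit:
move_arm:
  series: [1,-0.0161,0.0074,-0.0051,-2,-1.3,-0.5,1,-0.0155,0.007,-0.0043,-1.9,-1.3,-0.5,1,-0.0148,0.0067,-0.0036,-1.8,-1.1,-0.5,1,-0.0139,0.0061,-0.0028,-1.7,-1.1,-0.4,1,-0.0127,0.0056,-0.0021,-1.6,-1,-0.4,1,-0.0114,0.005,-0.0016,-1.3,-0.9,-0.4,1,-0.01,0.0043,-0.0011,-1.2,-0.8,-0.3,1,-0.0082,0.0035,-0.0008,-1,-0.6,-0.2]

```text
clock: 4.5
position: [0.3799, 0.1367, 0.1429]
eef_rot: [-132.9, 0.1, 101.0]
ft_force: [-0.8, -0.3, -0.3]
gripper_width: 0.0854
```

```bash
python3 -c "
from h import *
np.set_printoptions(precision=4,suppress=True)
st=state(); print(st['q'],st['clock'],st['position'],st['eef_rot'])
Rm=R.from_euler('xyz',st['eef_rot'],degrees=True).as_matrix(); print(st['position']-.019*Rm[:,1])
s=snapshot('wrist'); save(s,'w1',None,1.25); print(s['fov_y'],s['xyz'],s['rotation'])
print('jarA',proj(s,[[.452,.151,0],[.452,.151,.095]]))
a=.194
def W(q): c,n=np.cos(a),np.sin(a); return [.6516+c*q[0]-n*q[1],.0029+n*q[0]+c*q[1],q[2]]
P=[W(q) for q in((-.037,.164,.07),(-.037,-.164,.07),(-.027,.155,.07),(-.027,.004,.07),(-.004,.0,.195),(.027,.004,.08))]
print(proj(s,P)*1.25)
"
```

```text
[ 28.8874 -17.549  -62.3349   3.6982 -12.1325  13.2018] 4.5 [0.3799 0.1367 0.1429] [-132.9417    0.1051  101.0309]
[0.3671 0.1343 0.1568]
71.75383460115387 [0.2281 0.1075 0.1962] [-60.2366   0.0768 100.9997]
jarA [[320.248  143.9102]
 [320.1575 225.5297]]
[[382.1109 309.7239]
 [ 90.6655 307.4287]
 [374.4202 312.7509]
 [239.7016 312.1124]
 [218.361  437.8939]
 [255.5215 334.2822]]
```

View pics/w1.png

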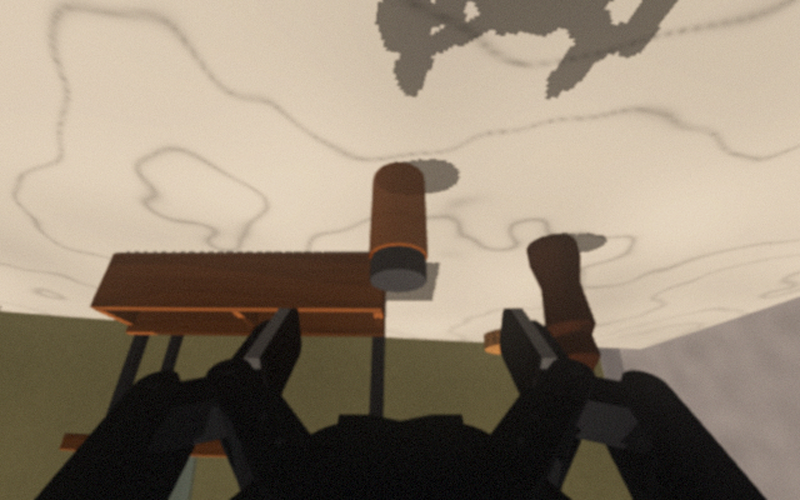

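Wrist view (upside down): jar A has its foot at (398,170) and cap at (400,282), midway between the fingers. The rail's top edge runs (92,307)–(384,307), within 3 px of my rack fit, so I go in and grasp.

```bash
python3 -c "
from h import *
Rt=RT(11.1,43); j=np.array([.452,.151,.058])
plan([(j-.03*Rt[:,1],Rt,5),(j,Rt,3),(j,Rt,8,0)],1)
"
```

```text
[1,0.0001,0.0154,0.0009,0,0,0,1,0.0002,0.0226,0.0013,0,0,-0.1,1,0.0001,0.0251,0.0014,0.1,0,0,1,0.0001,0.0227,0.0012,0,0,0,1,0.0001,0.0154,0.0009,0,0,-0.1,1,0,0.01,0,0,0,0,1,0,0.01,0,0,0,0,1,0,0.01,0,0,0,0]
[0,0,0,0,0,0,0,0,0,0,0,0,0,0,0,0,0,0,0,0,0,0,0,0,0,0,0,0,0,0,0,0,0,0,0,0,0,0,0,0,0,0,0,0,0,0,0,0,0,0,0,0,0,0,0,0]
```

Emit:
move_arm:
  series: [1,0,0.0155,0.001,0,0,0,1,0,0.0225,0.001,0,0,0,1,0,0.025,0.0015,0,0,0,1,0,0.0225,0.001,0,0,0,1,0,0.0155,0.001,0,0,0,1,0,0.01,0,0,0,0,1,0,0.01,0,0,0,0,1,0,0.01,0,0,0,0]

```text
clock: 5.35
position: [0.4663, 0.1562, 0.0473]
eef_rot: [-132.2, 0.2, 101.0]
ft_force: [0.3, -0.3, 0.2]
gripper_width: 0.0853
```

Emit:
move_arm:
  series: [0,0,0,0,0,0,0,0,0,0,0,0,0,0,0,0,0,0,0,0,0,0,0,0,0,0,0,0,0,0,0,0,0,0,0,0,0,0,0,0,0,0,0,0,0,0,0,0,0,0,0,0,0,0,0,0]

```text
clock: 6.15
position: [0.4673, 0.1565, 0.0484]
eef_rot: [-132.4, 0.2, 100.9]
ft_force: [-2.6, -4.1, 6.0]
gripper_width: 0.043
```

```bash
python3 -c "
from h import *
np.set_printoptions(precision=4,suppress=True)
st=state(); print(st['q'],st['clock'],st['eef_rot'],st['ft_force'])
Rm=R.from_euler('xyz',st['eef_rot'],degrees=True).as_matrix(); g=st['position']-.019*Rm[:,1]; print(g)
s=snapshot('wrist'); save(s,'w2',(160,60,480,400),1.5)
"
```

```text
[ 23.9378  12.5684 -61.259  -25.4263  -8.8297   9.5716] 6.15 [-132.3578    0.1601  100.9444] [-2.6361 -4.0502  6.0225]
[0.4547 0.1541 0.0625]
```

```bash
cat > f.py <<'E'
from h import *
import sys
s=snapshot('side'); x0,y0,x1,y1=330,175,420,265; k=6
im=cv2.resize(s["image"][y0:y1,x0:x1,::-1],None,fx=k,fy=k,interpolation=cv2.INTER_CUBIC); im=cv2.convertScaleAbs(im,alpha=1.5)
raw=im.copy()
a=.194
def W(q): c,n=np.cos(a),np.sin(a); return [.6516+c*q[0]-n*q[1],.0029+n*q[0]+c*q[1],q[2]]
def px(q): return tuple(np.round((proj(s,W(q))[0]-[x0,y0]+.5)*k).astype(int))
for y,col in((-.004,(255,255,0)),(.153,(255,255,0))):
    for x in(-.02,0.02):
        print(y,x,[(z,px((x,y,z/1000))) for z in(70,54,33,12)])
        for z in (70,54,33,12): cv2.circle(im,px((x,y,z/1000)),2,col,-1)
cv2.imwrite("pics/floor.png",np.hstack([raw[:,:400],im[:,:400]]))
E
python3 f.py
```

```text
-0.004 -0.02 [(70, (np.int64(188), np.int64(369))), (54, (np.int64(186), np.int64(393))), (33, (np.int64(183), np.int64(424))), (12, (np.int64(180), np.int64(455)))]
-0.004 0.02 [(70, (np.int64(276), np.int64(353))), (54, (np.int64(272), np.int64(378))), (33, (np.int64(268), np.int64(409))), (12, (np.int64(265), np.int64(439)))]
0.153 -0.02 [(70, (np.int64(93), np.int64(133))), (54, (np.int64(92), np.int64(157))), (33, (np.int64(90), np.int64(189))), (12, (np.int64(89), np.int64(219)))]
0.153 0.02 [(70, (np.int64(172), np.int64(120))), (54, (np.int64(170), np.int64(145))), (33, (np.int64(168), np.int64(176))), (12, (np.int64(166), np.int64(206)))]
```

View pics/floor.png

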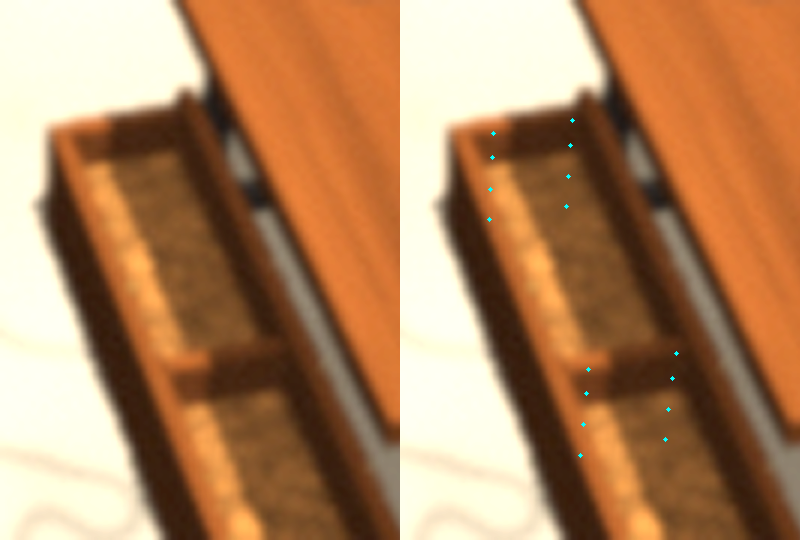

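The crop shows the floor line at the far wall: left bay about (90,160), so z≈50 mm; right bay about (188,402), so z≈48 mm. Both floors are high, so I regrasp 14 mm lower on the jar to gain clearance under the shelf.

```bash
python3 -c "
from h import *
st=state(); Rm=R.from_euler('xyz',st['eef_rot'],degrees=True).as_matrix(); g=st['position']-.019*Rm[:,1]
Rt=RT(11.1,42.5)
plan([(g,Rm,4,.8),(g+[-.002,0,-.014],Rt,4,.8)],.8)
"
```

```text
[0.8,0,0,0,0,0,0,0.8,0,0,0,0,0,0,0.8,0,0,0,0,0,0,0.8,0,0,0,0,0,0,0.8,0.0001,0.0023,0.0027,0,0,-0.1,0.8,0.0001,0.0022,0.0027,-0.1,0,0,0.8,0.0002,0.0023,0.0027,0,0,-0.1,0.8,0.0001,0.0022,0.0027,0,0,0]
```

Emit:
move_arm:
  series: [0.8,0,0,0,0,0,0,0.8,0,0,0,0,0,0,0.8,0,0,0,0,0,0,0.8,0,0,0,0,0,0,0.8,0,0.0023,0.0027,0,0,0,0.8,0,0.0022,0.0027,0,0,0,0.8,0,0.0023,0.0027,0,0,0,0.8,0,0.0022,0.0027,0,0,0]

```text
clock: 7.05
position: [0.4651, 0.1563, 0.0336]
eef_rot: [-132.2, 0.2, 101.0]
ft_force: [-0.2, 0.0, 0.1]
gripper_width: 0.0685
```

Emit:
move_arm:
  series: [0.8,0,0,0,0,0,0,0,0,0,0,0,0,0,0,0,0,0,0,0,0,0,0,0,0,0,0,0,0,0,0,0,0,0,0,0,0,0,0,0,0,0,0,0,0,0,0,0,0,0,0,0,0,0,0,0]

```text
clock: 7.85
position: [0.4657, 0.1563, 0.0345]
eef_rot: [-132.3, 0.2, 101.0]
ft_force: [1.2, -2.0, 1.6]
gripper_width: 0.0424
```

```bash
cat > fit.py <<'E'
from h import *
np.set_printoptions(precision=4,suppress=True)
st=state(); print(st['q'],st['clock'],st['position'],st['eef_rot'],st['ft_force'],st['gripper_width'])
Rm=R.from_euler('xyz',st['eef_rot'],degrees=True).as_matrix(); g=st['position']-.019*Rm[:,1]; print('grasp',g,'lean',np.degrees(np.arccos(-Rm[2,1])),'head',np.degrees(np.arctan2(Rm[1,1],Rm[0,1])))
E
python3 fit.py; python3 -c "
from h import *
# target plan: lift, over rail
np.set_printoptions(precision=4,suppress=True)
a=.194; c,n=np.cos(a),np.sin(a)
W=lambda x,y,z:np.array([.6516+c*x-n*y,.0029+n*x+c*y,z])
print('bayL',W(0,.0785,0),'bayR',W(0,-.0785,0))
"
```

```text
[ 24.0236  15.6188 -62.2639 -29.4336  -8.8738   9.6404] 7.85 [0.4657 0.1563 0.0345] [-132.3186    0.1567  100.9503] [ 1.2011 -2.0466  1.5525] 0.04241661945923237
grasp [0.4532 0.1539 0.0486] lean 42.318837138204714 head 10.778203103750116
bayL [0.6365 0.0799 0.    ] bayR [ 0.6667 -0.0741  0.    ]
```

```bash
python3 -c "
from h import *
a=.194; c,n=np.cos(a),np.sin(a)
W=lambda x,y,z:np.array([.6516+c*x-n*y,.0029+n*x+c*y,z])
st=state(); Rm=R.from_euler('xyz',st['eef_rot'],degrees=True).as_matrix(); g=st['position']-.019*Rm[:,1]
plan([(g+[0,0,.085],Rm,7),(W(-.08,.0785,.134),Rm,9)],0)
"
```

```text
[0,0,-0.0062,-0.0057,0,0,0,0,-0.0001,-0.009,-0.0081,0,0,0,0,0,-0.0106,-0.0097,0,0,0,0,0,-0.0112,-0.0102,0,0,0,0,-0.0001,-0.0106,-0.0097,0,0,0,0,0,-0.009,-0.0082,0,0,0,0,0,-0.0062,-0.0056,0,0,0,0,-0.0078,0.0042,-0.0046,0,0,0]
[0,-0.011,0.0059,-0.0065,0,0,0,0,-0.0131,0.007,-0.0078,0,0,0,0,-0.0145,0.0077,-0.0085,0,0,0,0,-0.0149,0.008,-0.0088,0,0,0,0,-0.0145,0.0078,-0.0086,0,0,0,0,-0.0132,0.007,-0.0078,0,0,0,0,-0.0109,0.0059,-0.0064,0,0,0,0,-0.0078,0.0042,-0.0047,0,0,0]
```

Emit:
move_arm:
  series: [0,0,-0.0062,-0.0057,0,0,0,0,0,-0.009,-0.0081,0,0,0,0,0,-0.0106,-0.0097,0,0,0,0,0,-0.0112,-0.0102,0,0,0,0,0,-0.0106,-0.0097,0,0,0,0,0,-0.009,-0.0082,0,0,0,0,0,-0.0062,-0.0056,0,0,0,0,-0.0078,0.0042,-0.0046,0,0,0]

```text
clock: 8.65
position: [0.472, 0.1511, 0.1194]
eef_rot: [-132.2, 0.1, 101.1]
ft_force: [-0.2, -0.2, -1.3]
gripper_width: 0.0426
```

Emit:
move_arm:
  series: [0,-0.011,0.0059,-0.0065,0,0,0,0,-0.0131,0.007,-0.0078,0,0,0,0,-0.0145,0.0077,-0.0085,0,0,0,0,-0.0149,0.008,-0.0088,0,0,0,0,-0.0145,0.0078,-0.0086,0,0,0,0,-0.0132,0.007,-0.0078,0,0,0,0,-0.0109,0.0059,-0.0064,0,0,0,0,-0.0078,0.0042,-0.0047,0,0,0]

```text
clock: 9.45
position: [0.5702, 0.0668, 0.1187]
eef_rot: [-132.2, 0.1, 101.0]
ft_force: [0.2, -0.4, -1.9]
gripper_width: 0.0425
```

```bash
python3 fit.py; cat >> h.py <<'E'
_a=.194; _c,_n=np.cos(_a),np.sin(_a)
W=lambda x,y,z:np.array([.6516+_c*x-_n*y,.0029+_n*x+_c*y,z])
def cyl(P,ax):
    """silhouette points of jar, mid P, unit axis ax"""
    u=np.cross(ax,[1,0,0]); u/=np.linalg.norm(u); v=np.cross(ax,u); t=np.linspace(0,2*np.pi,40,endpoint=False)
    return np.vstack([P+z*ax+r*(np.cos(t)[:,None]*u+np.sin(t)[:,None]*v) for r,z in((.022,-.0475),(.022,.0285),(.0205,.0285),(.0205,.0475))])
E
python3 -c "
from h import *
st=state(); Rm=R.from_euler('xyz',st['eef_rot'],degrees=True).as_matrix(); g=st['position']-.019*Rm[:,1]
c=g+[-.0017*_c,-.0017*_n,-.0006]
out=[]
for n,cr in(('wrist',(220,60,420,300)),('side',(270,130,420,310))):
    s=snapshot(n); im=cv2.convertScaleAbs(s['image'][:,:,::-1],alpha=1.3); x0,y0,x1,y1=cr
    h=cv2.convexHull(proj(s,cyl(c,np.array([0,0,1.]))).astype(np.float32))
    k=600/(y1-y0)*.83; big=cv2.resize(im[y0:y1,x0:x1],None,fx=k,fy=k,interpolation=2)
    cv2.polylines(big,[np.round((h-[x0,y0]+.5)*k).astype(np.int32)],True,(255,255,0),1)
    for q in((-.037,.164,.07),(-.027,0,.07),(-.037,-.164,.07),(-.004,.1,.195),(-.004,-.1,.195)): cv2.circle(big,tuple(np.round((proj(s,W(*q))[0]-[x0,y0]+.5)*k).astype(int)),3,(0,255,255),-1)
    out.append(big[:498])
cv2.imwrite('pics/carry.png',np.hstack(out)[:,:830]); print(np.hstack(out).shape)
"
```

```text
[  4.3938   7.5913 -46.1077  -5.6787   4.3352  -4.9622] 9.45 [0.5702 0.0668 0.1187] [-132.1614    0.1074  100.9785] [ 0.201  -0.4491 -1.8826] 0.04249033108180566
grasp [0.5577 0.0644 0.1327] lean 42.161517893206764 head 10.859931090545103Traceback (most recent call last):
  File "<string>", line 4, in <module>
    c=g+[-.0017*_c,-.0017*_n,-.0006]
                ^^
NameError: name '_c' is not defined
```

```bash
cat > chk.py <<'E'
from h import *
import h,sys
name,off=sys.argv[1],float(sys.argv[2]); dz=float(sys.argv[3])
st=state(); Rm=R.from_euler('xyz',st['eef_rot'],degrees=True).as_matrix(); g=st['position']-.019*Rm[:,1]
c=g+[off*h._c,off*h._n,dz]
out=[]
for n,cr in(('wrist',(220,60,420,300)),('side',(270,130,420,310))):
    s=snapshot(n); im=cv2.convertScaleAbs(s['image'][:,:,::-1],alpha=1.3); x0,y0,x1,y1=cr
    hh=cv2.convexHull(proj(s,cyl(c,np.array([0,0,1.]))).astype(np.float32))
    k=480/(y1-y0); big=cv2.resize(im[y0:y1,x0:x1],None,fx=k,fy=k,interpolation=2)
    cv2.polylines(big,[np.round((hh-[x0,y0]+.5)*k).astype(np.int32)],True,(255,255,0),1)
    for q in((-.037,.164,.07),(-.027,0,.07),(-.037,-.164,.07),(-.004,.1,.195),(-.004,-.1,.195)): cv2.circle(big,tuple(np.round((proj(s,W(*q))[0]-[x0,y0]+.5)*k).astype(int)),3,(0,255,255),-1)
    out.append(big)
cv2.imwrite(f'pics/{name}.png',np.hstack(out))
E
python3 chk.py carry -.0017 -.0006; python3 -c "
from h import *
st=state(); Rm=R.from_euler('xyz',st['eef_rot'],degrees=True).as_matrix()
plan([(W(-.04,.0785,.1245),Rm,4),(W(-.0015,.0785,.1240),Rm,8),(W(-.0015,.0785,.117),Rm,4)],0)
"
```

```text
[0,0.0001,0.0083,-0.0058,0,0,0,0,0.0001,0.0083,-0.0058,0,0,0,0,0.0001,0.0084,-0.0058,0,0,0,0,0.0001,0.0083,-0.0058,0,0,0,0,0,0.0022,-0.0024,0,0,0,0,0,0.0031,-0.0033,0,0,0,0,0.0001,0.0038,-0.004,0,0,0,0,0,0.004,-0.0044,0,0,0]
[0,0,0.0041,-0.0043,0,0,0,0,0,0.0037,-0.0041,0,0,0,0,0.0001,0.0031,-0.0033,0,0,0,0,0,0.0022,-0.0024,0,0,0,0,0,0.0013,0.0012,0,0,0,0,0,0.0013,0.0012,0,0,0,0,0,0.0013,0.0011,0,0,0,0,0,0.0013,0.0012,0,0,0]
```

View pics/carry.png

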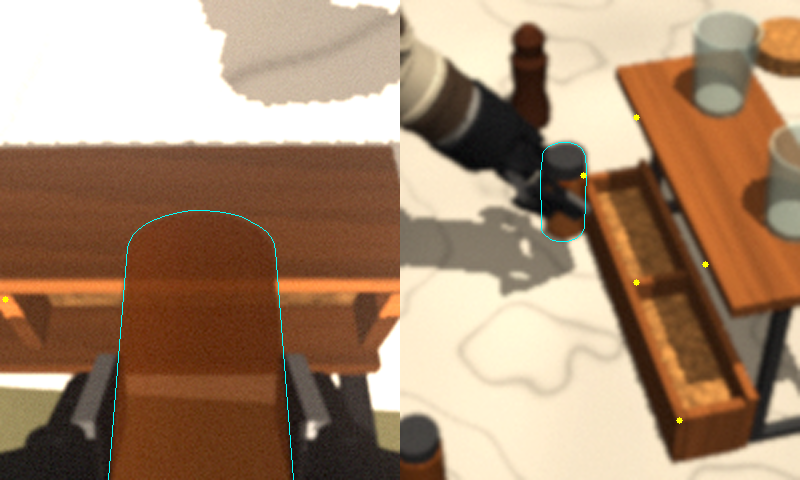

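```bash
python3 -c "
from h import *
np.set_printoptions(precision=1,suppress=True)
s=snapshot('wrist'); f=lambda q:(proj(s,W(*q))[0]-[220,60]+.5)*2
for q in((-.037,.02,0),(-.037,.14,0),(-.037,.02,.07),(-.037,.14,.07),(-.027,.02,.07),(-.027,.14,.07),(-.027,.004,.07),(-.027,-.004,.07),(.027,.004,.07),(.027,0.02,.08),(-.027,.153,.07)): print(q,f(q))
im=s['image'].astype(int)
for u in (240,400): print(u,[tuple(im[v,u]) for v in range(196,214)])
for u in (240,410): print(u,[(v,im[v,u].sum()) for v in range(126,140)])
print([(u,im[207,u].sum()) for u in range(214,250)])
print([(u,im[207,u].sum()) for u in range(380,430)])
"
```

```text
(-0.037, 0.02, 0) [ 71.7 147.8]
(-0.037, 0.14, 0) [339.4 147.5]
(-0.037, 0.02, 0.07) [ 49.5 283.5]
(-0.037, 0.14, 0.07) [362.6 283.3]
(-0.027, 0.02, 0.07) [ 55.5 295.9]
(-0.027, 0.14, 0.07) [356.4 295.7]
(-0.027, 0.004, 0.07) [ 15.8 295.8]
(-0.027, -0.004, 0.07) [ -3.9 295.8]
(0.027, 0.004, 0.07) [ 48.4 348.8]
(0.027, 0.02, 0.08) [ 79.  368.5]
(-0.027, 0.153, 0.07) [388.8 295.7]
240 [(np.int64(90), np.int64(54), np.int64(32)), (np.int64(107), np.int64(61), np.int64(29)), (np.int64(134), np.int64(73), np.int64(35)), (np.int64(167), np.int64(96), np.int64(46)), (np.int64(186), np.int64(105), np.int64(50)), (np.int64(191), np.int64(109), np.int64(49)), (np.int64(193), np.int64(109), np.int64(50)), (np.int64(189), np.int64(109), np.int64(55)), (np.int64(160), np.int64(91), np.int64(44)), (np.int64(113), np.int64(61), np.int64(30)), (np.int64(80), np.int64(46), np.int64(26)), (np.int64(70), np.int64(38), np.int64(14)), (np.int64(73), np.int64(44), np.int64(23)), (np.int64(74), np.int64(41), np.int64(24)), (np.int64(73), np.int64(42), np.int64(22)), (np.int64(81), np.int64(48), np.int64(29
[... 2722 characters left out ...]
8, np.int64(226)), (399, np.int64(168)), (400, np.int64(146)), (401, np.int64(143)), (402, np.int64(136)), (403, np.int64(138)), (404, np.int64(146)), (405, np.int64(148)), (406, np.int64(145)), (407, np.int64(153)), (408, np.int64(171)), (409, np.int64(203)), (410, np.int64(210)), (411, np.int64(217)), (412, np.int64(208)), (413, np.int64(208)), (414, np.int64(228)), (415, np.int64(308)), (416, np.int64(379)), (417, np.int64(403)), (418, np.int64(407)), (419, np.int64(410)), (420, np.int64(408)), (421, np.int64(401)), (422, np.int64(421)), (423, np.int64(405)), (424, np.int64(414)), (425, np.int64(417)), (426, np.int64(401)), (427, np.int64(430)), (428, np.int64(412)), (429, np.int64(424))]
```

```bash
python3 -c "
from h import *
st=state(); Rm=R.from_euler('xyz',st['eef_rot'],degrees=True).as_matrix()
plan([(W(-.045,.0785,.1255),Rm,8)],0)
"
```

```text
[0,0,0.0025,-0.0018,0,0,0,0,0,0.0035,-0.0025,0,0,0,0,-0.0001,0.0042,-0.003,0,0,0,0,0,0.0045,-0.0032,0,0,0,0,0,0.0045,-0.0033,0,0,0,0,0,0.0042,-0.0029,0,0,0,0,-0.0001,0.0035,-0.0026,0,0,0,0,0,0.0025,-0.0017,0,0,0]
```

Emit:
move_arm:
  series: [0,0,0.0025,-0.0018,0,0,0,0,0,0.0035,-0.0025,0,0,0,0,0,0.0042,-0.003,0,0,0,0,0,0.0045,-0.0032,0,0,0,0,0,0.0045,-0.0033,0,0,0,0,0,0.0042,-0.0029,0,0,0,0,0,0.0035,-0.0026,0,0,0,0,0,0.0025,-0.0017,0,0,0]

```text
clock: 10.4
position: [0.6055, 0.0741, 0.1118]
eef_rot: [-132.3, 0.1, 101.0]
ft_force: [-0.1, -0.3, -1.9]
gripper_width: 0.0428
```

```bash
python3 fit.py; python3 -c "
from h import *
np.set_printoptions(precision=1,suppress=True)
s=snapshot('wrist'); im=cv2.GaussianBlur(s['image'],(7,1),1).astype(float); np.save('w3.npy',s['image'])
f=lambda q:proj(s,W(*q))[0]
for yy in(.02,.03,.125,.135):
  for q,n in(((-.037,yy,0),'bot'),((-.037,yy,.07),'topo'),((-.027,yy,.07),'topi')):
    u,v=f(q); ui=int(round(u)); 
    if not(2<ui<638): continue
    col=im[:,ui].sum(1); lo=max(int(v)-9,1); d=np.diff(col[lo:int(v)+10]); sg=-1 if n in('bot','topi') else 1
    k=np.argmax(sg*d); print(n,yy,'pred',u,v,'obs',lo+k+.5, d[k])
g=state()['position']; 
"

```

```text
[  5.0479  11.9017 -42.0661  -6.0917   3.8806  -4.4926] 10.4 [0.6055 0.0741 0.1118] [-132.2688    0.1431  100.9801] [-0.1062 -0.2551 -1.9407] 0.04282201500348675
grasp [0.5929 0.0717 0.1259] lean 42.2689809907617 head 10.822687689801878
bot 0.02 pred 244.21213644149495 108.61550263659025 obs 103.5 -127.0
topo 0.02 pred 228.5952959680792 184.31535039577253 obs 180.5 54.0
topi 0.02 pred 232.83524056759006 192.41736384664628 obs 188.5 -39.0
bot 0.03 pred 257.04921934950784 108.5214870488775 obs 103.5 -128.0
topo 0.03 pred 244.0073817043277 184.29941689655416 obs 179.5 54.0
topi 0.03 pred 247.54910815179588 192.41439517894725 obs 200.5 -52.0
bot 0.125 pred 379.89712276789726 108.39844382348434 obs 105.5 -92.0
topo 0.125 pred 391.9198928203126 184.31009983444793 obs 187.5 46.0
topi 0.125 pred 388.64132377157324 192.44166204082217 obs 199.5 -25.0
bot 0.135 pred 392.78672747587575 108.46698225539254 obs 105.5 -93.0
topo 0.135 pred 407.4120941020651 184.32833678209164 obs 180.5 66.0
topi 0.135 pred 403.4271494861151 192.45035503885018 obs 188.5 -50.0
```

```bash
python3 -c "
from h import *
st=state(); Rm=R.from_euler('xyz',st['eef_rot'],degrees=True).as_matrix()
plan([(W(-.004,.0785,.1235),Rm,8),(W(-.004,.0785,.1235),Rm,1),(W(-.0035,.0785,.116),Rm,7)],0)
"
```

```text
[0,0,0.0024,-0.0023,0,0,0,0,0,0.0034,-0.0034,0,0,0,0,-0.0001,0.0041,-0.004,0,0,0,0,0,0.0045,-0.0043,0,0,0,0,0,0.0044,-0.0043,0,0,0,0,-0.0001,0.0041,-0.004,0,0,0,0,0,0.0034,-0.0033,0,0,0,0,0,0.0025,-0.0024,0,0,0]
[0,0,0,0,0,0,0,0,0,0.0006,0.0005,0,0,0,0,0,0.0008,0.0006,0,0,0,0,0,0.001,0.0008,0,0,0,0,0,0.001,0.0009,0,0,0,0,0,0.001,0.0008,0,0,0,0,0,0.0009,0.0006,0,0,0,0,0,0.0005,0.0005,0,0,0]
```

Emit:
move_arm:
  series: [0,0,0.0024,-0.0023,0,0,0,0,0,0.0034,-0.0034,0,0,0,0,0,0.0041,-0.004,0,0,0,0,0,0.0045,-0.0043,0,0,0,0,0,0.0044,-0.0043,0,0,0,0,0,0.0041,-0.004,0,0,0,0,0,0.0034,-0.0033,0,0,0,0,0,0.0025,-0.0024,0,0,0]

```text
clock: 11.25
position: [0.6449, 0.0817, 0.1094]
eef_rot: [-132.3, 0.1, 101.0]
ft_force: [-0.4, -0.8, -1.1]
gripper_width: 0.0433
```

```bash
python3 fit.py; python3 -c "
from h import *
np.set_printoptions(precision=1,suppress=True)
s=snapshot('wrist'); im=cv2.GaussianBlur(s['image'],(7,1),1).astype(float)
f=lambda q:proj(s,W(*q))[0]
for yy in(.02,.03,.135,.14):
  for q,n in(((-.037,yy,0),'bot'),((-.037,yy,.07),'topo'),((-.027,yy,.07),'topi')):
    u,v=f(q); ui=int(round(u)); 
    if not(2<ui<638): continue
    col=im[:,ui].sum(1); lo=max(int(v)-11,1); d=np.diff(col[lo:int(v)+8]); sg=-1 if n in('bot','topi') else 1
    k=np.argmax(sg*d); print(n,yy,'pred',u,v,'obs',lo+k+.5, d[k])
s=snapshot('top'); save(s,'t_over',(265,90,345,170),7)
"

```

```text
[  5.579   15.811  -36.8187  -4.7836   3.5218  -4.1004] 11.25 [0.6449 0.0817 0.1094] [-132.2731    0.147   100.9803] [-0.3889 -0.8003 -1.0542] 0.04328377551442102
grasp [0.6323 0.0793 0.1235] lean 42.27331694822046 head 10.818614777536615
bot 0.02 pred 229.45079311766827 63.21740422067498 obs 55.5 -124.0
topo 0.02 pred 205.84298187574717 145.67620393374548 obs 139.5 52.0
topi 0.02 pred 212.30745751351952 157.84524613232517 obs 152.5 -30.0
bot 0.03 pred 244.74878926166787 63.01299090004116 obs 55.5 -131.0
topo 0.03 pred 225.00660595120658 145.55923919088445 obs 139.5 48.0
topi 0.03 pred 230.41740450533632 157.76685479359173 obs 151.5 -44.0
bot 0.135 pred 406.94676885416254 62.91967004719987 obs 58.5 -99.0
topo 0.135 pred 429.181648461062 145.56064811967735 obs 151.5 37.0
topi 0.135 pred 423.0755759317283 157.77746534586663 obs 152.5 -13.0
bot 0.14 pred 414.61247488287796 63.0093729431361 obs 58.5 -101.0
topo 0.14 pred 438.7854358504857 145.61715117119192 obs 138.5 15.0
topi 0.14 pred 432.15158936529207 157.81620749689387 obs 153.5 -20.0
```

View pics/t_over.png

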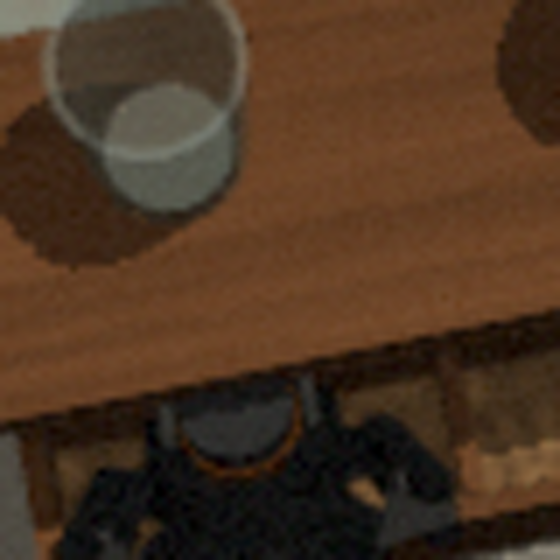

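```bash
python3 -c "
from h import *
st=state(); Rm=R.from_euler('xyz',st['eef_rot'],degrees=True).as_matrix()
plan([(W(-.0033,.0785,.1205),Rm,3),(W(-.0025,.0785,.1155),Rm,5)],0)
"
```

```text
[0,-0.0001,0.001,0.0005,0,0,0,0,0,0.0009,0.0004,0,0,0,0,-0.0001,0.001,0.0005,0,0,0,0,0,0.0006,0.0004,0,0,0,0,0,0.001,0.0006,0,0,0,0,0,0.001,0.0007,0,0,0,0,0,0.001,0.0007,0,0,0,0,0,0.0006,0.0004,0,0,0]
```

Emit:
move_arm:
  series: [0,0,0.001,0.0005,0,0,0,0,0,0.001,0.0004,0,0,0,0,0,0.001,0.0005,0,0,0,0,0,0.0006,0.0004,0,0,0,0,0,0.001,0.0006,0,0,0,0,0,0.001,0.0007,0,0,0,0,0,0.001,0.0007,0,0,0,0,0,0.0006,0.0004,0,0,0]

```text
clock: 12.15
position: [0.646, 0.0819, 0.1011]
eef_rot: [-132.3, 0.1, 101.0]
ft_force: [0.4, 0.0, -2.3]
gripper_width: 0.0426
```

Emit:
move_arm:
  series: [0,0,0.001,0.0009,0,0,0,0,0,0.001,0.0009,0,0,0,0,0,0.001,0.0009,0,0,0,0,0,0.001,0.0009,0,0,0,0,0,0.001,0.0009,0,0,0,0,0,0.001,0.0009,0,0,0,0,0,0.001,0.0009,0,0,0,0,0,0.0006,0.0005,0,0,0]

```text
clock: 12.95
position: [0.6461, 0.0819, 0.0909]
eef_rot: [-132.3, 0.1, 101.0]
ft_force: [-0.3, -0.4, -1.9]
gripper_width: 0.0428
```

Emit:
move_arm:
  series: [0,0,0.0003,0.0003,0,0,0,0,0,0.0003,0.0003,0,0,0,0,0,0.0003,0.0003,0,0,0,0,0,0.0003,0.0003,0,0,0,0,0,0.0003,0.0003,0,0,0,0,0,0.0003,0.0003,0,0,0,0,0,0.0003,0.0003,0,0,0,0,0,0.0003,0.0003,0,0,0]

```text
clock: 13.75
position: [0.646, 0.0819, 0.0877]
eef_rot: [-132.3, 0.1, 101.0]
ft_force: [-0.3, -0.6, -1.5]
gripper_width: 0.0429
```

Emit:
move_arm:
  series: [0,0,0.0003,0.0003,0,0,0,0,0,0.0003,0.0003,0,0,0,0,0,0.0003,0.0003,0,0,0,0,0,0.0003,0.0003,0,0,0,0,0,0.0003,0.0003,0,0,0,0,0,0.0003,0.0003,0,0,0,0,0,0.0003,0.0003,0,0,0,0,0,0.0003,0.0003,0,0,0]

```text
clock: 14.55
position: [0.6458, 0.0819, 0.0843]
eef_rot: [-132.3, 0.1, 101.0]
ft_force: [0.5, 0.4, -2.0]
gripper_width: 0.0432
```

Emit:
move_arm:
  series: [0,0,0.0004,0.0003,0,0,0,0,0,0.0003,0.0003,0,0,0,0,0,0.0004,0.0003,0,0,0,0,0,0.0003,0.0003,0,0,0,0,0,0.0004,0.0003,0,0,0,0,0,0.0003,0.0003,0,0,0,0,0,0.0004,0.0003,0,0,0,0,0,0.0003,0.0003,0,0,0]

```text
clock: 15.35
position: [0.6462, 0.0819, 0.081]
eef_rot: [-132.3, 0.1, 101.0]
ft_force: [-3.0, -0.9, 1.1]
gripper_width: 0.0425
```

Fz rose 3 N with Fx at -3, so something is touching: either the cork floor or the back rail. I ease 0.5 mm back and 0.6 mm down to tell which.

Emit:
move_arm:
  series: [0,0,-0.0002,0.0002,0,0,0,0,0,-0.0002,0.0002,0,0,0,0,0,0,0,0,0,0,0,0,0.0002,0.0002,0,0,0,0,0,0.0002,0.0002,0,0,0,0,0,0,0,0,0,0,0,0,0,0,0,0,0,0,0,0,0,0,0,0]

```text
clock: 16.15
position: [0.6459, 0.0818, 0.0807]
eef_rot: [-132.3, 0.1, 101.0]
ft_force: [1.4, 0.4, 2.1]
gripper_width: 0.0426
```

Emit:
move_arm:
  series: [0.56,0,0,0,0,0,0,0.6,0,0,0,0,0,0,0.65,0,0,0,0,0,0,0.7,0,0,0,0,0,0,0.75,0,0,0,0,0,0,0.75,0,0,0,0,0,0,0.75,0,0,0,0,0,0,0.75,0,-0.003,0,0,0,0]

```text
clock: 16.95
position: [0.6433, 0.0813, 0.0821]
eef_rot: [-132.2, 0.1, 101.0]
ft_force: [-0.1, 0.1, -0.4]
gripper_width: 0.0639
```

```bash
python3 fit.py; python3 -c "
from h import *
a=snapshot('wrist')['image'][60:340,180:460]; b=snapshot('side')['image'][130:290,300:430]
im=np.hstack([cv2.resize(a,(500,500)),cv2.resize(b,None,fx=500/160,fy=500/160,interpolation=2)[:,:300]])
cv2.imwrite('pics/rel.png',cv2.convertScaleAbs(im[:,:,::-1],alpha=1.3))"
```

```text
[  5.5512  18.8592 -38.5743  -9.558    3.5383  -4.1169] 16.95 [0.6433 0.0813 0.0821] [-132.2448    0.1431  100.9759] [-0.1272  0.1274 -0.4385] 0.0638736053329705
grasp [0.6307 0.0789 0.0962] lean 42.24502655358567 head 10.818290714950457
```

View pics/rel.png

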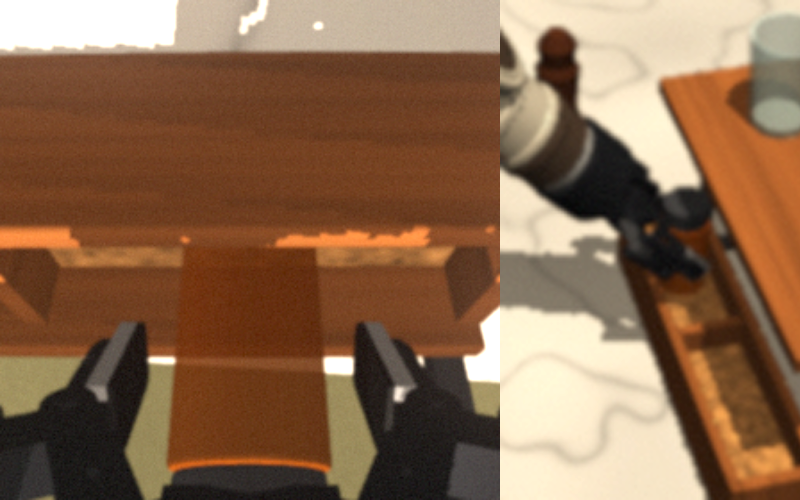

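Jar A stands upright behind the rail in the left bay, with its cap at (690,205) in the right half and its glass between the two opened fingers. It touched at foot height ≈46 mm. I retreat and go for B, heading -60° to stay clear of the turquoise jars.

```bash
python3 -c "
from h import *
np.set_printoptions(precision=4,suppress=True)
s=snapshot('top')
T=[atz(s,uv,.095)[:2] for uv in((409.6,276),(452,267))]; print('teal',T)
st=state(); Rm=R.from_euler('xyz',st['eef_rot'],degrees=True).as_matrix(); g=st['position']-.019*Rm[:,1]
B=np.array([.4204,-.186,.048])
for hd in(-50,-60,-70):
    Rt=RT(hd,42.3); b=-np.array([np.cos(np.radians(hd)),np.sin(np.radians(hd))]); l=np.array([-b[1],b[0]])
    print(hd,[((t-B[:2])@b,(t-B[:2])@l) for t in T])
Rt=RT(-60,42.3)
mid=g-.095*Rm[:,1]
plan([(g-.03*Rm[:,1],Rm,3),(mid,Rm,5),(B-.10*Rt[:,1]+[0,0,.02],Rt,16)],.75)
"
```

```text
teal [array([ 0.3283, -0.1886]), array([ 0.35  , -0.2918])]
-50 [(np.float64(0.057219022002548865), np.float64(0.07220779928332974)), (np.float64(-0.035825332720774164), np.float64(0.12192637800936823))]
-60 [(np.float64(0.04381098372899656), np.float64(0.08104677946079908)), (np.float64(-0.05645335876851642), np.float64(0.11385303861904915))]
-70 [(np.float64(0.029071770884266154), np.float64(0.08742319425600131)), (np.float64(-0.0753660780768552), np.float64(0.10232033226270763))]
[0.75,0,-0.01,0,0,0,0,0.75,0,-0.01,0,0,0,0,0.75,0,-0.01,0,0,0,0,0.75,0,-0.0099,0,0,0,0,0.75,0,-0.0145,0,0,0,0,0.75,0,-0.0162,0,0,0,0,0.75,0,-0.0145,0,0,0,0,0.75,0,-0.0099,0,0,0,0]
[0.75,-0.0062,-0.0049,0.0067,0,1.9,1.8,0.75,-0.0084,-0.0059,0.0084,0,2.5,2.2,0.75,-0.0107,-0.0067,0.0094,0,3,2.7,0.75,-0.0129,-0.0069,0.01,0,3.3,3,0.75,-0.0152,-0.0068,0.0101,0,3.6,3.3,0.75,-0.0171,-0.0063,0.0097,0,3.9,3.5,0.75,-0.0188,-0.0055,0.0088,0,4,3.6,0.75,-0.0201,-0.0042,0.0076,0,4.1,3.7]
[0.75,-0.0208,-0.003,0.0062,0,4.1,3.8,0.75,-0.021,-0.0016,0.0046,0.1,4,3.6,0.75,-0.0204,-0.0002,0.003,0,3.9,3.5,0.75,-0.0193,0.001,0.0014,0,3.6,3.3,0.75,-0.0177,0.0019,0.0003,0,3.3,3,0.75,-0.0155,0.0025,-0.0007,0,3,2.7,0.75,-0.0129,0.0028,-0.0012,0,2.4,2.2,0.75,-0.01,0.0025,-0.0015,0,2,1.8]
```

Emit:
move_arm:
  series: [0.75,0,-0.01,0,0,0,0,0.75,0,-0.01,0,0,0,0,0.75,0,-0.01,0,0,0,0,0.75,0,-0.0099,0,0,0,0,0.75,0,-0.0145,0,0,0,0,0.75,0,-0.0162,0,0,0,0,0.75,0,-0.0145,0,0,0,0,0.75,0,-0.0099,0,0,0,0]

```text
clock: 17.9
position: [0.58, 0.0692, 0.1541]
eef_rot: [-132.4, 0.2, 101.0]
ft_force: [-0.3, -0.5, 0.9]
gripper_width: 0.0641
```

Emit:
move_arm:
  series: [0.75,-0.0062,-0.0049,0.0067,0,1.9,1.8,0.75,-0.0084,-0.0059,0.0084,0,2.5,2.2,0.75,-0.0107,-0.0067,0.0094,0,3,2.7,0.75,-0.0129,-0.0069,0.01,0,3.3,3,0.75,-0.0152,-0.0068,0.0101,0,3.6,3.3,0.75,-0.0171,-0.0063,0.0097,0,3.9,3.5,0.75,-0.0188,-0.0055,0.0088,0,4,3.6,0.75,-0.0201,-0.0042,0.0076,0,4.1,3.7]

```text
clock: 18.7
position: [0.486, -0.0353, 0.1405]
eef_rot: [-132.4, 0.0, 65.3]
ft_force: [-0.5, -1.2, -0.8]
gripper_width: 0.064
```

Emit:
move_arm:
  series: [0.75,-0.0208,-0.003,0.0062,0,4.1,3.8,0.75,-0.021,-0.0016,0.0046,0.1,4,3.6,0.75,-0.0204,-0.0002,0.003,0,3.9,3.5,0.75,-0.0193,0.001,0.0014,0,3.6,3.3,0.75,-0.0177,0.0019,0.0003,0,3.3,3,0.75,-0.0155,0.0025,-0.0007,0,3,2.7,0.75,-0.0129,0.0028,-0.0012,0,2.4,2.2,0.75,-0.01,0.0025,-0.0015,0,2,1.8]

```text
clock: 19.5
position: [0.3927, -0.1391, 0.128]
eef_rot: [-132.3, -0.0, 29.9]
ft_force: [0.3, 0.9, -0.4]
gripper_width: 0.0638
```

```bash
python3 fit.py; cat > jb.py <<'E'
from h import *
import sys
from scipy.optimize import minimize
np.set_printoptions(precision=4,suppress=True)
s=snapshot('wrist'); g0=np.array([.4204,-.186])
def mask(p):
    h=cv2.convexHull(np.round(proj(s,cyl(np.array([*p,.0475]),np.array([0,0,1.])))*16).astype(np.int32)); return cv2.fillConvexPoly(np.zeros((400,640),np.uint8),h,255,cv2.LINE_AA,4)/255.
m0=mask(g0); roi=cv2.dilate(m0,np.ones((31,31)))>0; im=s['image'].astype(float)
m=(roi&(im[...,2]<75)).astype(np.uint8); n,lab,stt,ce=cv2.connectedComponentsWithStats(m); k=1+np.argmax(stt[1:,4]); m=(lab==k)*1.
print('mask',stt[k],'pred area',m0.sum())
f=minimize(lambda p:-(np.minimum(a:=mask(p),m).sum()/np.maximum(a,m).sum()),g0,method="Nelder-Mead",options=dict(initial_simplex=[g0,g0+[.01,0],g0+[0,.01]])); print('B fit',f.x,f.fun)
big=cv2.resize(s['image'][:,:,::-1],None,fx=1.25,fy=1.25)
for p,c in((g0,(255,255,0)),(f.x,(0,255,0))):
    h=cv2.convexHull(proj(s,cyl(np.array([*p,.0475]),np.array([0,0,1.]))).astype(np.float32)); cv2.polylines(big,[np.round((h+.5)*1.25).astype(np.int32)],True,c,1)
cv2.imwrite('pics/wB.png',big)
E
python3 jb.py
```

```text
[  7.4185  -0.8817 -48.8891  22.8585 -38.4374  60.8393] 19.5 [ 0.3927 -0.1391  0.128 ] [-132.2673   -0.0035   29.8554] [ 0.3498  0.9262 -0.4343] 0.06383117430141651
grasp [ 0.3863 -0.1281  0.1421] lean 42.26733631976185 head -60.14074909591523
mask [ 282  130   63  113 5112] pred area 5564.023529411765
B fit [ 0.4186 -0.1911] -0.9083538484459358
```

View pics/wB.png

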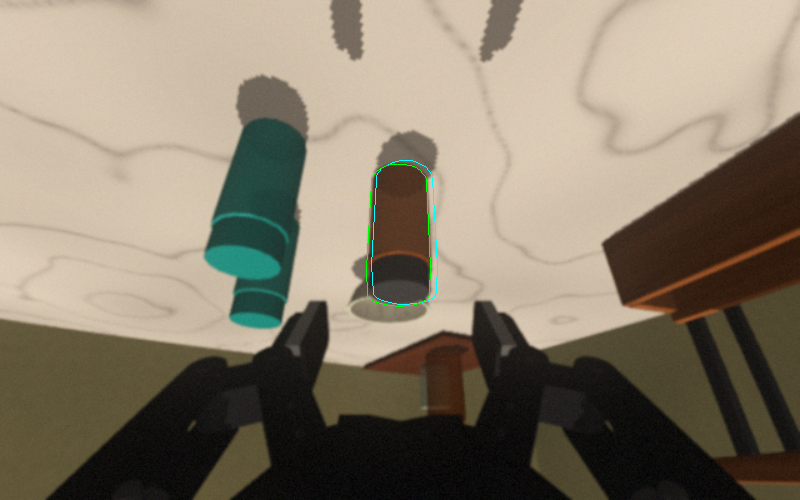

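Wrist view: jar B (amber, dark cap) at (402,235) sits between the fingers and the green fit hugs it. The turquoise jars at (255,200) are clear to the left and the bowl is well beyond. B is at (0.419, -0.190).

```bash
python3 -c "
from h import *
Rt=RT(-60,42.3); B=np.array([.419,-.190,.048])
plan([(B-.03*Rt[:,1],Rt,5),(B,Rt,4),(B,Rt,7,0)],.75)"
```

```text
[0.75,-0.0003,0.0131,0.0017,0,0,0,0.75,-0.0004,0.0194,0.0026,0,-0.1,-0.1,0.75,-0.0004,0.0215,0.0029,0,0,0,0.75,-0.0005,0.0193,0.0026,0,0,-0.1,0.75,-0.0003,0.0132,0.0017,0,0,0,0.75,0,0.0075,0,0,0,0,0.75,0,0.0075,0,0,0,0,0.75,0,0.0075,0,0,0,0]
[0.75,0,0.0075,0,0,0,0,0,0,0,0,0,0,0,0,0,0,0,0,0,0,0,0,0,0,0,0,0,0,0,0,0,0,0,0,0,0,0,0,0,0,0,0,0,0,0,0,0,0,0,0,0,0,0,0,0]
```

Emit:
move_arm:
  series: [0.75,-0.0003,0.0131,0.0017,0,0,0,0.75,-0.0004,0.0194,0.0026,0,0,0,0.75,-0.0004,0.0215,0.0029,0,0,0,0.75,-0.0005,0.0193,0.0026,0,0,0,0.75,-0.0003,0.0132,0.0017,0,0,0,0.75,0,0.0075,0,0,0,0,0.75,0,0.0075,0,0,0,0,0.75,0,0.0075,0,0,0,0]

```text
clock: 20.35
position: [0.4244, -0.196, 0.0395]
eef_rot: [-132.3, -0.0, 30.0]
ft_force: [-0.1, -0.1, 0.6]
gripper_width: 0.064
```

Emit:
move_arm:
  series: [0.75,0,0.0075,0,0,0,0,0,0,0,0,0,0,0,0,0,0,0,0,0,0,0,0,0,0,0,0,0,0,0,0,0,0,0,0,0,0,0,0,0,0,0,0,0,0,0,0,0,0,0,0,0,0,0,0,0]

```text
clock: 21.15
position: [0.4264, -0.2002, 0.0339]
eef_rot: [-132.3, 0.0, 30.0]
ft_force: [-0.6, 0.7, 1.7]
gripper_width: 0.0423
```

```bash
python3 fit.py; python3 -c "
from h import *
np.set_printoptions(precision=4,suppress=True)
st=state(); Rm=R.from_euler('xyz',st['eef_rot'],degrees=True).as_matrix(); g=st['position']-.019*Rm[:,1]
lean=np.degrees(np.arccos(-Rm[2,1])); Rt=RT(10.8,lean)
print(W(-.09,-.0785,.135))
plan([(g+[0,0,.085],Rm,8),(W(-.09,-.0785,.135),Rt,16)],0)"
```

```text
[ -4.112   16.3055 -53.8003  -7.0922 -33.8725  47.5368] 21.15 [ 0.4264 -0.2002  0.0339] [-132.2793    0.0311   29.9809] [-0.6405  0.6986  1.7032] 0.04232576648273843
grasp [ 0.42   -0.1892  0.048 ] lean 42.279322413986144 head -60.053372340656225
[ 0.5784 -0.0915  0.135 ]
[0,0,-0.0053,-0.0048,0,0,0,0,0,-0.0075,-0.0068,0,0,0,0,0,-0.0089,-0.0082,0,0,0,0,0,-0.0097,-0.0088,0,0,0,0,0,-0.0097,-0.0088,0,0,0,0,0,-0.009,-0.0082,0,0,0,0,0,-0.0075,-0.0068,0,0,0,0,0,-0.0053,-0.0048,0,0,0]
[0,0.0073,-0.0004,0.0003,0,-1.9,-1.8,0,0.0094,-0.0002,0.0001,0,-2.5,-2.2,0,0.0111,0.0001,-0.0003,0,-2.9,-2.7,0,0.0124,0.0008,-0.001,0,-3.3,-3,0,0.0135,0.0016,-0.0019,0,-3.7,-3.3,0,0.0141,0.0024,-0.003,0,-3.8,-3.5,0,0.0142,0.0035,-0.004,0,-4,-3.6,0,0.014,0.0044,-0.0051,0,-4.1,-3.7]
[0,0.0132,0.0053,-0.0061,0,-4.1,-3.7,0,0.0121,0.006,-0.0068,0,-4,-3.7,0,0.0108,0.0065,-0.0074,0,-3.8,-3.5,0,0.0093,0.0067,-0.0076,0,-3.6,-3.3,0,0.0076,0.0066,-0.0074,0,-3.4,-3,0,0.0061,0.0062,-0.007,0,-2.9,-2.7,0,0.0046,0.0054,-0.0061,0,-2.5,-2.2,0,0.0032,0.0044,-0.0049,0,-1.9,-1.8]
```

Emit:
move_arm:
  series: [0,0,-0.0053,-0.0048,0,0,0,0,0,-0.0075,-0.0068,0,0,0,0,0,-0.0089,-0.0082,0,0,0,0,0,-0.0097,-0.0088,0,0,0,0,0,-0.0097,-0.0088,0,0,0,0,0,-0.009,-0.0082,0,0,0,0,0,-0.0075,-0.0068,0,0,0,0,0,-0.0053,-0.0048,0,0,0]

```text
clock: 21.95
position: [0.4261, -0.2002, 0.1195]
eef_rot: [-132.2, 0.0, 30.0]
ft_force: [0.5, -0.4, -2.2]
gripper_width: 0.0428
```

Emit:
move_arm:
  series: [0,0.0073,-0.0004,0.0003,0,-1.9,-1.8,0,0.0094,-0.0002,0.0001,0,-2.5,-2.2,0,0.0111,0.0001,-0.0003,0,-2.9,-2.7,0,0.0124,0.0008,-0.001,0,-3.3,-3,0,0.0135,0.0016,-0.0019,0,-3.7,-3.3,0,0.0141,0.0024,-0.003,0,-3.8,-3.5,0,0.0142,0.0035,-0.004,0,-4,-3.6,0,0.014,0.0044,-0.0051,0,-4.1,-3.7]

```text
clock: 22.75
position: [0.5079, -0.1441, 0.119]
eef_rot: [-132.1, 0.1, 65.6]
ft_force: [-0.1, 0.1, -2.6]
gripper_width: 0.0423
```

Emit:
move_arm:
  series: [0,0.0132,0.0053,-0.0061,0,-4.1,-3.7,0,0.0121,0.006,-0.0068,0,-4,-3.7,0,0.0108,0.0065,-0.0074,0,-3.8,-3.5,0,0.0093,0.0067,-0.0076,0,-3.6,-3.3,0,0.0076,0.0066,-0.0074,0,-3.4,-3,0,0.0061,0.0062,-0.007,0,-2.9,-2.7,0,0.0046,0.0054,-0.0061,0,-2.5,-2.2,0,0.0032,0.0044,-0.0049,0,-1.9,-1.8]

```text
clock: 23.55
position: [0.5905, -0.0892, 0.1199]
eef_rot: [-132.1, -0.0, 100.9]
ft_force: [-0.2, 0.2, -2.8]
gripper_width: 0.0425
```

```bash
python3 fit.py; cat > rail.py <<'E'
from h import *
import h,sys
from scipy.optimize import minimize
np.set_printoptions(precision=4,suppress=True)
off=float(sys.argv[1]); ys=[float(v) for v in sys.argv[2:]]
st=state(); Rm=R.from_euler('xyz',st['eef_rot'],degrees=True).as_matrix(); g=st['position']-.019*Rm[:,1]
s=snapshot('wrist'); im=cv2.GaussianBlur(s['image'],(7,1),1).astype(float)
f=lambda q:proj(s,W(*q))[0]
for yy in ys:
  for q,n in(((-.037,yy,0),'bot'),((-.037,yy,.07),'topo'),((-.027,yy,.07),'topi')):
    u,v=f(q); ui=int(round(u)); w=f((q[0]-.01,q[1],q[2]))[1]
    if not(2<ui<638 and 15<v<380): continue
    col=im[:,ui].sum(1); lo=max(int(v)-11,1); d=np.diff(col[lo:int(v)+8]); sg=-1 if n in('bot','topi') else 1
    k=np.argmax(sg*d); print(n,yy,'u,v',round(u),round(v,1),'obs',lo+k+.5,round(d[k]),'-> dx mm',round((v-lo-k-.5)/(v-w)*-10,1))
# jar fit along heading / height in wrist view
hd=np.array([h._c,h._n,0])
def mask(p):
    hh=cv2.convexHull(np.round(proj(s,cyl(g+p[0]*hd+[0,0,p[1]],np.array([0,0,1.])))*16).astype(np.int32)); return cv2.fillConvexPoly(np.zeros((400,640),np.uint8),hh,255,cv2.LINE_AA,4)/255.
a=mask([-.0015,-.0005]); v=np.nonzero(a.any(1))[0][0]; u=np.nonzero(a[v+12])[0]
print('jar pred foot row',v,'row+12 cols',u[0],u[-1]); R0=s['image'].astype(int)
print('rows at centre',[(r,R0[r,(u[0]+u[-1])//2].sum()) for r in range(v-6,v+7)])
print('cols L',[(c,R0[v+12,c].sum()) for c in range(u[0]-5,u[0]+6)]); print('cols R',[(c,R0[v+12,c].sum()) for c in range(u[-1]-5,u[-1]+6)])
E
python3 rail.py -.001 -.02 -.03 -.125 -.135
```

```text
[-18.1243  11.2793 -39.8957   0.4993  19.0159 -22.3325] 23.55 [ 0.5905 -0.0892  0.1199] [-132.1247   -0.046   100.888 ] [-0.154   0.2079 -2.8421] 0.0425204993143508
grasp [ 0.578  -0.0917  0.134 ] lean 42.1246815792553 head 10.938923224613992
bot -0.02 u,v 383 141.1 obs 137.5 -100 -> dx mm -4.8
topo -0.02 u,v 393 207.3 obs 204.5 65 -> dx mm -4.5
topi -0.02 u,v 390 213.0 obs 212.5 -45 -> dx mm -0.9
bot -0.03 u,v 372 141.1 obs 139.5 -116 -> dx mm -2.2
topo -0.03 u,v 381 207.3 obs 204.5 55 -> dx mm -4.6
topi -0.03 u,v 378 213.1 obs 210.5 -52 -> dx mm -4.5
bot -0.125 u,v 270 141.6 obs 138.5 -132 -> dx mm -4.0
topo -0.125 u,v 262 207.7 obs 205.5 59 -> dx mm -3.6
topi -0.125 u,v 264 213.4 obs 214.5 -135 -> dx mm 1.9
bot -0.135 u,v 259 141.6 obs 138.5 -121 -> dx mm -4.2
topo -0.135 u,v 250 207.7 obs 205.5 64 -> dx mm -3.6
topi -0.135 u,v 252 213.5 obs 214.5 -48 -> dx mm 1.8
jar pred foot row 164 row+12 cols 286 354
rows at centre [(158, np.int64(202)), (159, np.int64(210)), (160, np.int64(200)), (161, np.int64(199)), (162, np.int64(189)), (163, np.int64(207)), (164, np.int64(189)), (165, np.int64(193)), (166, np.int64(192)), (167, np.int64(175)), (168, np.int64(156)), (169, np.int64(161)), (170, np.int64(152))]
cols L [(281, np.int64(185)), (282, np.int64(196)), (283, np.int64(188)), (284, np.int64(184)), (285, np.int64(185)), (286, np.int64(196)), (287, np.int64(167)), (288, np.int64(182)), (289, np.int64(163)), (290, np.int64(173)), (291, np.int64(172))]
cols R [(349, np.int64(138)), (350, np.int64(155)), (351, np.int64(166)), (352, np.int64(170)), (353, np.int64(174)), (354, np.int64(174)), (355, np.int64(167)), (356, np.int64(173)), (357, np.int64(175)), (358, np.int64(170)), (359, np.int64(186))]
```

```bash
python3 -c "
from h import *
import h
st=state(); Rm=R.from_euler('xyz',st['eef_rot'],degrees=True).as_matrix(); g=st['position']-.019*Rm[:,1]
hd=np.array([h._c,h._n,0]); s=snapshot('wrist'); x0,y0,x1,y1=260,150,380,270; k=5
big=cv2.resize(cv2.convertScaleAbs(s['image'][y0:y1,x0:x1,::-1],alpha=1.8),None,fx=k,fy=k,interpolation=2)
for off,c in((.0009,(0,255,0)),(-.0026,(255,255,0))):
    hh=cv2.convexHull(proj(s,cyl(g+off*hd+[0,0,-.0005],np.array([0,0,1.]))).astype(np.float32)); cv2.polylines(big,[np.round((hh-[x0,y0]+.5)*k).astype(np.int32)],True,c,1)
cv2.imwrite('pics/jB2.png',big)"; python3 -c "
from h import *
st=state(); Rm=R.from_euler('xyz',st['eef_rot'],degrees=True).as_matrix()
plan([(W(-.045,-.0785,.1250),Rm,5),(W(-.0045,-.0785,.1235),Rm,11)],0)"
```

```text
[0,0.0002,0.0056,-0.0041,0,0,0,0,0.0002,0.0084,-0.006,0,0,0,0,0.0003,0.0092,-0.0066,0,0,0,0,0.0002,0.0083,-0.006,0,0,0,0,0.0002,0.0056,-0.0041,0,0,0,0,0,0.0016,-0.0017,0,0,0,0,0,0.0022,-0.0022,0,0,0,0,0.0001,0.0027,-0.0027,0,0,0]
[0,0,0.0029,-0.003,0,0,0,0,0,0.0032,-0.0032,0,0,0,0,0,0.0032,-0.0033,0,0,0,0,0.0001,0.0031,-0.0032,0,0,0,0,0,0.003,-0.0031,0,0,0,0,0,0.0026,-0.0027,0,0,0,0,0,0.0022,-0.0022,0,0,0,0,0,0.0016,-0.0017,0,0,0]
```

View pics/jB2.png

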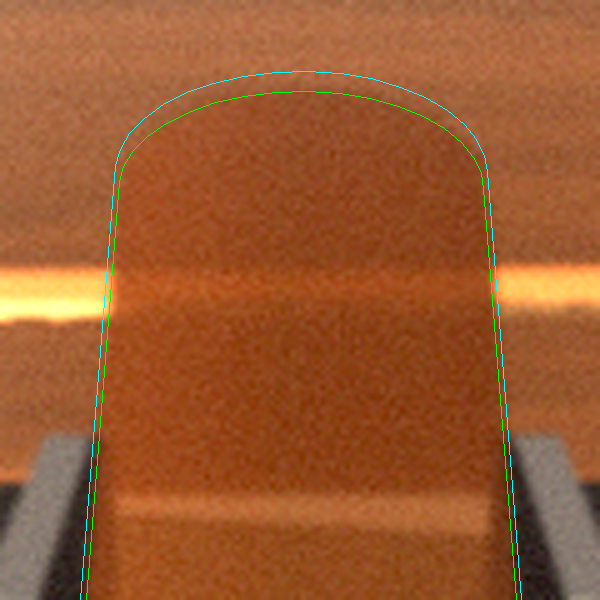

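The green outline (jar axis 0.9 mm ahead of the grasp point) fits the foot edge at (300,92), so I aim about 1 mm shorter for this jar.

Emit:
move_arm:
  series: [0,0.0002,0.0056,-0.0041,0,0,0,0,0.0002,0.0084,-0.006,0,0,0,0,0.0003,0.0092,-0.0066,0,0,0,0,0.0002,0.0083,-0.006,0,0,0,0,0.0002,0.0056,-0.0041,0,0,0,0,0,0.0016,-0.0017,0,0,0,0,0,0.0022,-0.0022,0,0,0,0,0,0.0027,-0.0027,0,0,0]

```text
clock: 24.45
position: [0.6438, -0.0778, 0.1108]
eef_rot: [-132.2, -0.0, 100.8]
ft_force: [-0.3, 0.1, -1.9]
gripper_width: 0.0428
```

Emit:
move_arm:
  series: [0,0,0.0029,-0.003,0,0,0,0,0,0.0032,-0.0032,0,0,0,0,0,0.0032,-0.0033,0,0,0,0,0,0.0031,-0.0032,0,0,0,0,0,0.003,-0.0031,0,0,0,0,0,0.0026,-0.0027,0,0,0,0,0,0.0018,-0.0018,0,0,0,0,0,0.0012,-0.0013,0,0,0]

```text
clock: 25.25
position: [0.6737, -0.0722, 0.1099]
eef_rot: [-132.3, -0.0, 100.8]
ft_force: [0.0, -0.4, -2.5]
gripper_width: 0.0422
```

```bash
python3 fit.py; python3 rail.py .0009 -.02 -.03 -.125 -.135 | grep top; python3 -c "
from h import *
import h
st=state(); Rm=R.from_euler('xyz',st['eef_rot'],degrees=True).as_matrix(); g=st['position']-.019*Rm[:,1]
d=g-[.6516,.0029,0]; print('rack x,y',d[0]*h._c+d[1]*h._n,-d[0]*h._n+d[1]*h._c)
plan([(W(-.0055,-.0785,.1205),Rm,3),(W(-.005,-.0785,.1155),Rm,5)],0)"
```

```text
[-13.1586  19.2452 -30.5795   0.4884  15.892  -18.2151] 25.25 [ 0.6737 -0.0722  0.1099] [-132.2572   -0.0314  100.8358] [ 0.0259 -0.4299 -2.4662] 0.04222697929579697
grasp [ 0.6612 -0.0746  0.124 ] lean 42.257227064797135 head 10.870344351943308
topo -0.02 u,v 431 146.1 obs 140.5 21 -> dx mm -4.2
topi -0.02 u,v 425 158.2 obs 157.5 -22 -> dx mm -0.6
topo -0.03 u,v 412 146.1 obs 152.5 14 -> dx mm 4.7
topi -0.03 u,v 407 158.2 obs 150.5 -32 -> dx mm -6.4
topo -0.125 u,v 229 146.9 obs 142.5 48 -> dx mm -3.3
topi -0.125 u,v 234 159.0 obs 164.5 -25 -> dx mm 4.6
topo -0.135 u,v 210 147.1 obs 142.5 52 -> dx mm -3.4
topi -0.135 u,v 216 159.1 obs 155.5 -39 -> dx mm -3.0
rack x,y -0.005374967813098782 -0.07789539404956178
[0,-0.0002,0.0009,0.0008,0,0,0,0,-0.0002,0.0008,0.0009,0,0,0,0,-0.0002,0.0009,0.0008,0,0,0,0,0,0.0006,0.0005,0,0,0,0,0,0.0009,0.0006,0,0,0,0,0,0.001,0.0008,0,0,0,0,0,0.0009,0.0006,0,0,0,0,0,0.0006,0.0005,0,0,0]
```

Emit:
move_arm:
  series: [0,0,0.0009,0.0008,0,0,0,0,0,0.0009,0.0008,0,0,0,0,0,0.0009,0.0008,0,0,0,0,0,0.0006,0.0005,0,0,0,0,0,0.001,0.0006,0,0,0,0,0,0.001,0.0008,0,0,0,0,0,0.001,0.0006,0,0,0,0,0,0.0006,0.0005,0,0,0]

```text
clock: 26.1
position: [0.6741, -0.0721, 0.1011]
eef_rot: [-132.3, -0.0, 100.8]
ft_force: [0.1, 0.8, -2.9]
gripper_width: 0.0425
```

Emit:
move_arm:
  series: [0,0,0.001,0.0009,0,0,0,0,0,0.001,0.0009,0,0,0,0,0,0.001,0.0009,0,0,0,0,0,0.001,0.0009,0,0,0,0,0,0.001,0.0009,0,0,0,0,0,0.001,0.0009,0,0,0,0,0,0.001,0.0009,0,0,0,0,0,0.001,0.0009,0,0,0]

```text
clock: 26.9
position: [0.6742, -0.0721, 0.0904]
eef_rot: [-132.3, -0.0, 100.8]
ft_force: [0.8, -0.3, -1.6]
gripper_width: 0.0426
```

Emit:
move_arm:
  series: [0,0,0.0003,0.0003,0,0,0,0,0,0.0003,0.0003,0,0,0,0,0,0.0003,0.0003,0,0,0,0,0,0.0003,0.0003,0,0,0,0,0,0.0003,0.0003,0,0,0,0,0,0.0003,0.0003,0,0,0,0,0,0.0003,0.0003,0,0,0,0,0,0.0003,0.0003,0,0,0]

```text
clock: 27.7
position: [0.674, -0.0722, 0.087]
eef_rot: [-132.3, -0.0, 100.8]
ft_force: [-0.4, -0.0, -3.1]
gripper_width: 0.0422
```

Foot at 53 mm, no contact yet.

Emit:
move_arm:
  series: [0,0,0.0003,0.0003,0,0,0,0,0,0.0003,0.0003,0,0,0,0,0,0.0003,0.0003,0,0,0,0,0,0.0003,0.0003,0,0,0,0,0,0.0003,0.0003,0,0,0,0,0,0.0003,0.0003,0,0,0,0,0,0.0003,0.0003,0,0,0,0,0,0.0003,0.0003,0,0,0]

```text
clock: 28.5
position: [0.6739, -0.0722, 0.0837]
eef_rot: [-132.3, -0.0, 100.8]
ft_force: [-0.5, -0.3, -3.3]
gripper_width: 0.0422
```

Emit:
move_arm:
  series: [0,0,0.0004,0.0003,0,0,0,0,0,0.0003,0.0003,0,0,0,0,0,0.0004,0.0003,0,0,0,0,0,0.0003,0.0003,0,0,0,0,0,0.0004,0.0003,0,0,0,0,0,0.0003,0.0003,0,0,0,0,0,0.0003,0.0003,0,0,0,0,0,0.0003,0.0003,0,0,0]

```text
clock: 29.3
position: [0.6739, -0.0722, 0.08]
eef_rot: [-132.3, -0.0, 100.8]
ft_force: [-0.7, -0.5, -3.1]
gripper_width: 0.0428
```

Emit:
move_arm:
  series: [0,0,0.0004,0.0003,0,0,0,0,0,0.0003,0.0003,0,0,0,0,0,0.0003,0.0003,0,0,0,0,0,0.0003,0.0003,0,0,0,0,0,0.0004,0.0003,0,0,0,0,0,0.0003,0.0003,0,0,0,0,0,0.0003,0.0003,0,0,0,0,0,0.0003,0.0003,0,0,0]

```text
clock: 30.1
position: [0.6744, -0.0721, 0.0774]
eef_rot: [-132.4, -0.0, 100.8]
ft_force: [-3.2, 0.7, 3.9]
gripper_width: 0.0428
```

Contact: Fz rose 7 N at a foot height of about 43.5 mm. I ease off a little before releasing.

Emit:
move_arm:
  series: [0,0,-0.0003,0,0,0,0,0,0,-0.0003,0,0,0,0,0,0,0,0,0,0,0,0,0,0,0,0,0,0,0,0,0,0,0,0,0,0,0,0,0,0,0,0,0,0,0,0,0,0,0,0,0,0,0,0,0,0]

```text
clock: 30.9
position: [0.6741, -0.0722, 0.0775]
eef_rot: [-132.3, -0.0, 100.8]
ft_force: [1.6, 1.4, 3.1]
gripper_width: 0.043
```

Emit:
move_arm:
  series: [0,0,-0.0003,-0.0002,0,0,0,0,0,0,0,0,0,0,0.56,0,0,0,0,0,0,0.6,0,0,0,0,0,0,0.65,0,0,0,0,0,0,0.7,0,0,0,0,0,0,0.75,0,0,0,0,0,0,0.75,0,0,0,0,0,0]

```text
clock: 31.7
position: [0.6733, -0.0723, 0.0772]
eef_rot: [-132.2, -0.0, 100.8]
ft_force: [-0.5, 0.5, -0.2]
gripper_width: 0.0641
```

Emit:
move_arm:
  series: [0.75,0,-0.004,0,0,0,0,0.75,0,-0.008,0,0,0,0,0.75,0,-0.012,0,0,0,0,0.75,0,-0.015,0,0,0,0,0.75,0,-0.018,0,0,0,0,0.75,0,-0.018,0,0,0,0,0.75,0,-0.015,0,0,0,0,0.75,0,-0.01,0,0,0,0]

```text
clock: 32.5
position: [0.6066, -0.0853, 0.1532]
eef_rot: [-132.4, 0.0, 100.8]
ft_force: [0.2, 0.5, 0.2]
gripper_width: 0.064
```

Emit:
move_arm:
  series: [0.75,0,-0.02,-0.005,0,0,0,0.75,0,-0.025,-0.005,0,0,0,0.75,0,-0.025,-0.005,0,0,0,0.75,0,-0.025,-0.005,0,0,0,0.75,0,-0.02,-0.005,0,0,0,0.75,0,-0.01,0,0,0,0,0.75,0,0,0,0,0,0,0.75,0,0,0,0,0,0]

```text
clock: 33.3
position: [0.5426, -0.0973, 0.26]
eef_rot: [-132.2, -0.0, 100.8]
ft_force: [0.1, 0.4, 0.2]
gripper_width: 0.0641
```

```bash
python3 fit.py; python3 -c "
from h import *
a=snapshot('wrist')['image'][60:400,120:520]; b=snapshot('side')['image'][90:390,290:440]; c=snapshot('top')['image'][60:180,240:410]
A=cv2.resize(a,(400,340)); C=cv2.resize(c,(400,260),interpolation=2); B=cv2.resize(b,(300,600),interpolation=2)
im=np.hstack([np.vstack([A,C]),B])
cv2.imwrite('pics/final.png',cv2.convertScaleAbs(im[:,:,::-1],alpha=1.4))"
```

```text
[-21.6262  -5.5652 -31.8966  26.2343  21.1607 -25.1792] 33.3 [ 0.5426 -0.0973  0.26  ] [-132.2251   -0.0455  100.813 ] [0.1194 0.3934 0.2012] 0.06405194625250543
grasp [ 0.53   -0.0997  0.2741] lean 42.225136796909574 head 10.863156949675215
```

View pics/final.png

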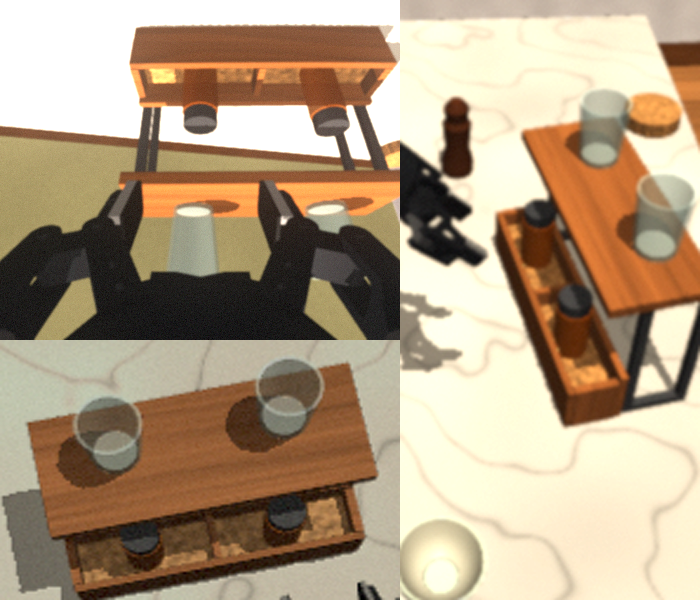

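The final composite shows both jars upright behind the rail, one per bay: in the side part at (538,235) and (573,320), in the top part at (143,545) and (286,517). The tumblers, mill and bowl are where they were, and the gripper is clear of everything. I hand in.

```bash
python3 -c "
from plant import *
print(job_done(), state()['clock'])"
```

```text
the job is handed in; nothing more can be done
the job is handed in; nothing more can be done
```

Both amber jars are put away upright behind the front rail: jar A in the left bay and jar B in the right. I handed the job in after the last move, at about 33.5 s of the 53 s allowed. No verdict was reported.

- **Setting down:** I carried the jars leaning back about 42° and felt for each floor in steps of about 0.4 mm. Jar A touched at a foot height of about 46 mm with about 3 N. Jar B touched at about 44 mm with about 7 N. I eased jar B off slightly before opening; jar A I moved 0.5 mm back and a little further down, then opened at about 4 N.
- **Last pictures (wrist, side, top):** Both jars stand upright, one per bay. The tumblers, mill and bowl are where they were, by eye only; I did not measure them again. The gripper was clear, and the wrist force had returned to about 0 N.
- **What disagreed:**
  - The wrist camera put the rack about 4 mm nearer than my first side and top fit. I steered by the wrist view and met no rail during the descent.
  - The wrist and top cameras differed by about 3 mm on jar B's position in the grip; I again used the wrist view.
  - I estimated the floors from the pictures at about 50 mm (left) and 48 mm (right), which was 4 mm too high for both.
- **Regrasp:** I gripped jar A a second time, 14 mm lower, to gain clearance under the shelf.

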